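# Roll the bar blank into the V-block and butt it against the stop

## Task

Without grasping or lifting it, push the thicker of the two black bars by its side so that it rolls along the bench, up the ramp and into the groove of the white V-block; then gently push on its end with the fingertips to slide it along the groove until it butts against the metal stop plate. Let go of it there, and leave the thin bar and the other things on the bench where they are.

Things in the scene. Friction and masses are not known exactly. Their poses are not given: they have to be found in the camera images.
- bar: the thick bar to be rolled: a solid smooth (slippery) black plastic cylinder, 44 mm diameter, 110 mm long, about 0.24 kg, lying on the bench on either the left or the right of the V-block, roughly parallel to its groove (within about 5 degrees), free to roll. Origin at its centre (22 mm above the bench while it lies there); its own x axis is the cylinder's axis; y and z turn with it as it rolls (z is up at the start)
- vblock: white plastic V-block fixed to the bench, a ramp on either side, a stop plate at one end. Origin on the bench surface under the final place of the bar's centre; z up; x runs along the groove to the stop, roughly away from the robot (within 12 degrees); y across. Groove and ramps reach from x = -75 to +55 mm. At the start the bar's centre is at x = -45 to -30, y = +-(165 to 225) mm
- seat (a point): where the bar's centre is when it rests in the groove with its end against the stop: 27 mm above the V-block's origin, same axes. Across y (V-block's frame) the ramps rise straight from the bench at y = +-89 mm (14 degrees) to crests 17 mm high at y = +-21 mm; between the crests is the V groove with 45 degree sides, 90 degrees in all
- stop (a point): centre of the face of the metal stop plate that the bar's end must touch, 27 mm above the bench, at x = +55 mm in the V-block's frame. The plate is 12 mm thick (x = 55 to 67 mm), 52 mm wide (y = -26 to +26 mm) and 48 mm high; the groove's other end (x = -75 mm) is open. Rolled straight across, the bar enters the groove short of the plate
- thin_bar: bystander: thinner black bar, 26 mm diameter, 110 mm long, lying on the other side of the V-block, free to roll; origin at its centre, x along its axis
- elbow: bystander: white pipe elbow, about 40 mm high, standing beyond the stop plate; origin under its upright leg
- post: bystander: steel post 58 mm high on a 36 mm round foot, standing beyond the stop plate; origin under its centre
- screw_a: bystander: dark cap screw standing on its head, 42 mm high, head 20 mm across; on the robot's side of the V-block, left; origin under its centre
- screw_b: bystander: the same kind of screw, right of there
- collar: bystander: steel shaft collar, 40 mm outside, 15 mm high, lying far left; origin under its centre
- driver: bystander: screwdriver lying far right; origin under its middle
There are look-alikes about, which are no part of the job. What is shaped like the bar but green or orange is not meant.

How it is judged:
By the outcome, as a careful person would: the job done as asked, in the order asked, and still so for the second after the job is handed in, with the robot touching nothing.
It also fails if it takes over 51 s, if anything falls off the work surface, if the arm or the gripper's body presses on something with over 40 N, if the wrist force passes 120 N, or if a joint passes its speed limit or range.

## Robot

A 6-joint arm with a two-finger parallel gripper is mounted at the origin on the work surface. World frame = base frame: x ahead of the robot, y to its left, z up, the work surface at z = 0. Lengths are in m, angles in rad, forces in N, time in s.
With the tool pointing down it reaches from about 0.225 to 0.875 m from the base axis. Payload 3.4 kg.
Tool frame: the origin (TCP) lies midway between the tips of the shut fingers; the grasp point (between the pads) lies 19 mm behind it; x points along the fingers, z is the direction in which the jaws open and shut, and the axes are right-handed (so a half turn about x gives the same grasp; the last joint's range is limited). The gripper opens to 85 mm and grips with 20 to 120 N. Pads are 22 mm wide; open, the fingers measure 114 mm over their backs; the gripper's body (76 mm by 85 mm) begins 54 mm behind the grasp point. The pads swing forward as they close: fully open they stand 13 mm farther back than shut.
Start: joints at [-1.429, 0.276, 1.505, -0, 1.361, -0.121], TCP at [0.149, -0.555, 0.196] pointing down, gripper open.
Joint ranges: [-2.89, 2.89], [-0.75, 2.08], [0.22, 2.7], [-1.18, 4.32], [0.11, 2.71], [-2.7, 2.7]. Speed limits (rad/s): [2.57, 2.57, 3.14, 3.14, 3.14, 3.14].

## Interface

Orientations are given as a unit quaternion [w, x, y, z].
In Python, from rig import manip, eyes gives the robot as it stands. The module is installed in compiled form; this text tells all that it offers.
- The arm moves only by the shell command python3 -m crank 'ROWS' [FORCE]. ROWS is JSON, a list of rows, each a list of 7 numbers: the shift along the tool's x, y, z in cm, then the turn, a rotation vector about the tool's x, y, z in degrees, then the finger opening in cm, from 0 to 8.54. A call has 1 to 5 rows; each row is the pose to reach, as a shift and turn from the pose commanded when the call began, along the tool's axes at that moment; what a row does not reach only later rows make up. A row lasts 1/8 s, in which the tool goes at most 62.5 mm and 10.7 degrees, less where a joint would pass 70% of its speed; a pose out of reach is approached as far as the arm can. A call with a gripper value outside its range is refused whole. The fingers move at their own pace and stop on an object; FORCE is the grip in N (left out, the last holds). Time passes only in rows, so rows that repeat a pose let the fingers close. It gives the time, the measured TCP pose, the force and the opening at its end, in the units of the state.
- manip.get_state(): the state, without advancing time (a new reading comes with each control period).
- eyes.get_image(name): name is "scene" or "top" or "wrist"; returns a dict with "color" (480x640x3 uint8, blue, green, red), "z_map" (480x640 float32, m along the optical axis (not along the pixel's ray), 0 where there is no reading), "vertical_fov" (degrees; the focal length in pixels is half the picture's height over the tangent of half this angle, whatever the lens; pixels are square), "cx", "cy" (the principal point, pixels), "eye" and "attitude" of the camera in the world. Camera axes: x right, y up, looking along -z (the intrinsics and any distortion apply to the point x, -y, -z); pixel columns grow to the right and rows downward; lengths in m; the calibration is good to about 2 mm. A picture is of the moment at which its call begins.
- manip.sign_off(): hands the job in, once; it reports no verdict.
The state is a dict: "clock": time; "qpos": joint angles; "qd": joint speeds; "effort": joint torques, N m; "position": TCP position; "ee_rot": TCP orientation; "contact_force": force on the tool from outside, world axes, zero at the start; "moment": the same for the moment, N m; "width": finger opening in m.
Only numpy, scipy, OpenCV 4.12 (cv2) and the standard library are available. Lean on these libraries where they do the work, as an engineer would, in place of code of your own. Each camera call takes 0.05 s, during which the arm holds its last target.

## Working session

There is one attempt and no reset: what is moved stays moved. The work goes in short steps, Python scripts to look and compute and a shell command to move; the robot and the scene stay as the last step left them, time stands still between calls to the robot, and variables do not carry over. Pictures are saved under pics/ and viewed, and the job is handed in when it is done.

```bash
mkdir -p pics; ls
python3 - <<'E'
from rig import manip, eyes
import cv2,pickle
s=manip.get_state();print(s)
for n in("scene","top"):
    d=eyes.get_image(n);cv2.imwrite(f"pics/{n}0.png",d["color"]);pickle.dump(d,open(f"pics/{n}0.pkl","wb"))
    print(n,{k:v for k,v in d.items() if k not in("color","z_map")})
E
```

```text
pics
{'clock': 0.0, 'qpos': array([-1.42902877e+00,  2.76578742e-01,  1.50615811e+00,  7.36762268e-07,
        1.36067376e+00, -1.20980757e-01]), 'qd': array([ 0.00056017, -0.00199774,  0.00108206,  0.00042192, -0.00061674,
        0.00097432]), 'effort': array([ 1.15931230e-04, -4.16768146e+01, -2.45807004e+01, -2.96286116e-04,
        1.10267865e-02,  3.26502239e-07]), 'position': array([ 0.1492686 , -0.55466815,  0.19473908]), 'ee_rot': array([ 0.56073043,  0.43064291,  0.56164844, -0.42974306]), 'contact_force': array([0.76803502, 0.44407414, 0.14153793]), 'moment': array([-0.03122694, -0.01881839,  0.00549224]), 'width': 0.08564916283034925}
scene {'vertical_fov': 47.9147398636091, 'cx': 314.0403208830877, 'cy': 242.80710917734805, 'eye': array([0.94917896, 0.57852536, 1.00671832]), 'attitude': array([0.2790411 , 0.09628624, 0.29847454, 0.90762216])}
top {'vertical_fov': 54.49941019811883, 'cx': 315.4651803757988, 'cy': 233.70248858365204, 'eye': array([ 0.40181848, -0.01748676,  1.06884008]), 'attitude': array([-0.70162418, -0.05944876,  0.05193809,  0.70816085])}
```

View pics/top0.png

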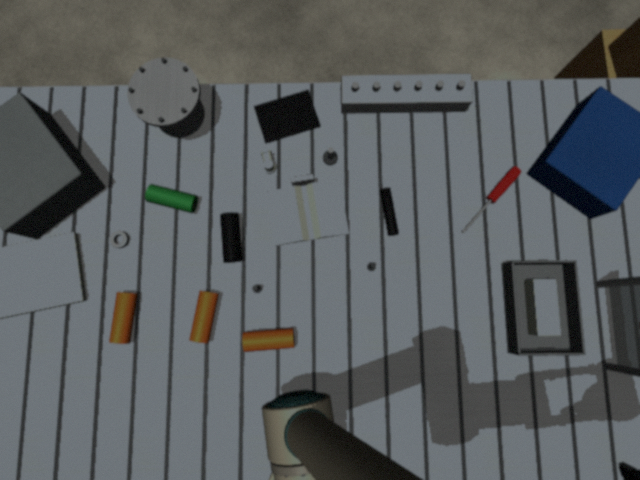

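View pics/scene0.png

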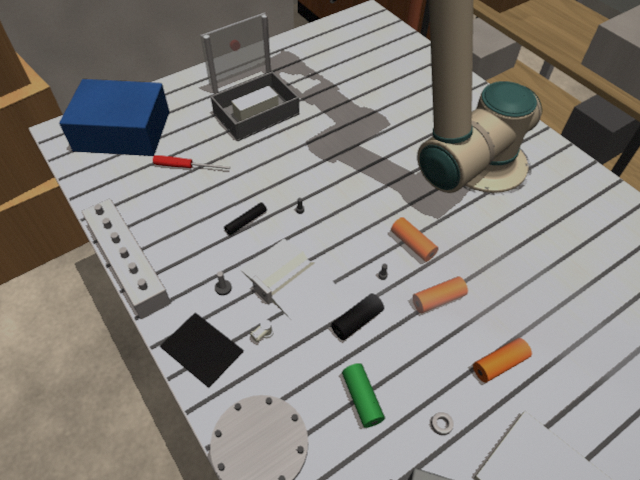

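The black bars in the top view are at (231,237), which is wide, and (389,211), which is narrow. The green and orange cylinders are look-alikes. The wide one, left of the V-block (whose groove is around (307,210)), should be the 44 mm bar, so I'll enlarge and measure it.

```bash
cat > h.py <<'E'
import numpy as np,cv2,pickle
from scipy.spatial.transform import Rotation as R
def rot(q): return R.from_quat([q[1],q[2],q[3],q[0]])
def cam(d):
    f=240/np.tan(np.radians(d["vertical_fov"]/2)); return f,rot(d["attitude"])
def px2w(d,u,v,z=None,h=None):
    f,A=cam(d); ray=np.array([(u-d["cx"])/f,-(v-d["cy"])/f,-1.])
    r=A.apply(ray)
    if h is not None: t=(h-d["eye"][2])/r[2]
    else: t=d["z_map"][int(round(v)),int(round(u))] if z is None else z
    return d["eye"]+t*r
def w2px(d,p):
    f,A=cam(d); c=A.inv().apply(np.asarray(p)-d["eye"]); return np.array([d["cx"]+f*c[0]/-c[2], d["cy"]-f*c[1]/-c[2]])
def cloud(d):
    f,A=cam(d); v,u=np.mgrid[0:480,0:640]; z=d["z_map"]
    r=np.stack([(u-d["cx"])/f*z,-(v-d["cy"])/f*z,-z],-1)
    return A.apply(r.reshape(-1,3)).reshape(480,640,3)+d["eye"]
E
python3 - <<'E'
from h import *
for n,(u0,u1,v0,v1) in {"top":(190,430,130,310),"scene":(200,420,180,380)}.items():
    d=pickle.load(open(f"pics/{n}0.pkl","rb"))
    im=cv2.resize(d["color"][v0:v1,u0:u1],None,fx=3.3 if n=="top" else 3,fy=3.3 if n=="top" else 3,interpolation=cv2.INTER_CUBIC)
    cv2.imwrite(f"pics/{n}0c.png",cv2.convertScaleAbs(im,alpha=1.5))
d=pickle.load(open("pics/top0.pkl","rb"))
P=cloud(d); np.set_printoptions(precision=4,suppress=True)
for u,v in [(231,225),(231,237),(232,255),(389,211),(260,260),(350,250),(200,260),(430,300),(100,200),(300,205),(287,215),(330,215),(122,320)]: print(u,v,P[v,u])
E
```

```text
231 225 [0.5864 0.1816 0.0443]
231 237 [0.5588 0.1804 0.0476]
232 255 [0.5188 0.1779 0.0448]
389 211 [ 0.6184 -0.1752  0.0258]
260 260 [ 0.5121  0.1219 -0.003 ]
350 250 [ 0.5329 -0.0862  0.0004]
200 260 [0.5127 0.2592 0.0039]
430 300 [ 0.4172 -0.2654 -0.0019]
100 200 [ 0.6577  0.5016 -0.0002]
300 205 [0.6377 0.0284 0.0119]
287 215 [0.6157 0.059  0.0057]
330 215 [ 0.6135 -0.0409  0.0111]
122 320 [0.3791 0.4161 0.041 ]
```

View pics/top0c.png

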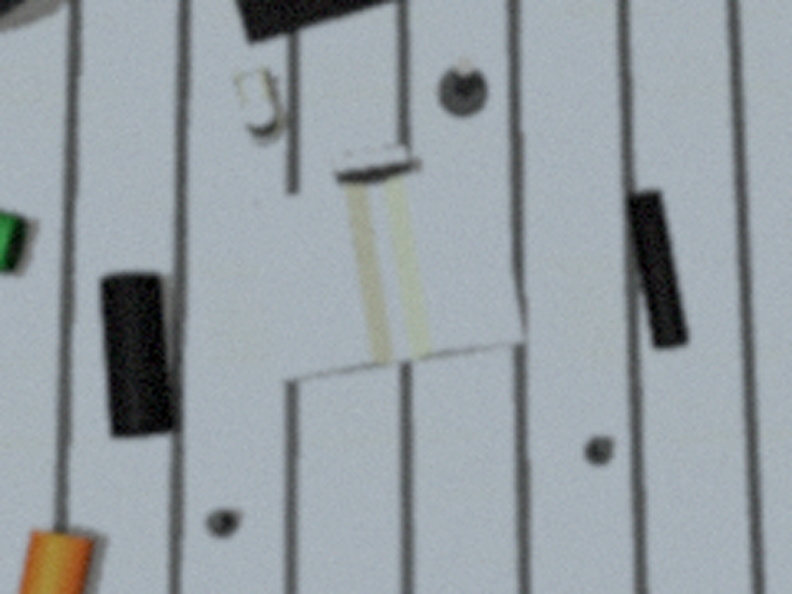

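View pics/scene0c.png

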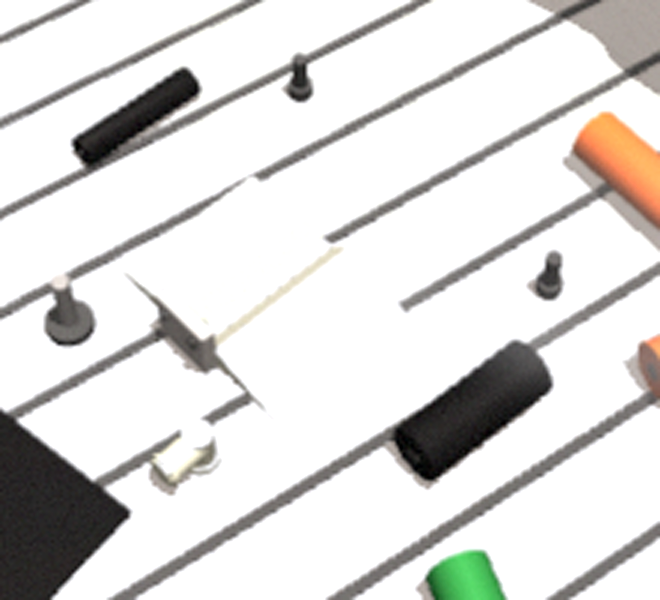

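Run:
```python
from h import *
np.set_printoptions(precision=4,suppress=True)
d=pickle.load(open("pics/top0.pkl","rb"));s=pickle.load(open("pics/scene0.pkl","rb"))
t=lambda u,v:(190+u/3.3,130+v/3.3)
T=lambda u,v,h:px2w(d,*t(u,v),h=h)
S=lambda u,v,h:px2w(s,200+u/3,180+v/3,h=h)
L=T(288,381,0);Rr=T(525,342,0);print("near corners",L,Rr,np.linalg.norm(L-Rr),"mid",(L+Rr)/2)
y=(L-Rr)[:2];y/=np.linalg.norm(y);x=np.array([y[1],-y[0]]);print("yaw",np.degrees(np.arctan2(x[1],x[0])))
a=T(400,360,17);b=T(376,182,17);print("groove",a,b,np.linalg.norm(a-b),np.degrees(np.arctan2((b-a)[1],(b-a)[0])))
g=[T(335,157,48),T(409,150,48)];print("plate top far?",g)
# scene: near corner, far corners
print("scene corners: far-left",S(264,408,0),"far-right",S(128,274,0),"near-left",S(403,308,0), "near-right",S(327,240,0))
# bar: depth cloud
P=cloud(d)
for nm,(u0,u1,v0,v1) in {"bar":(215,247,207,266),"thin":(376,402,183,240)}.items():
    sub=P[v0:v1,u0:u1]; col=d["color"][v0:v1,u0:u1].max(-1)<45
    p=sub[col]; m=p[:,2]>0.012 ; p=p[m]
    c,(w,hh),ang=cv2.minAreaRect((p[:,:2]*1000).astype(np.float32)); print(nm,len(p),c,w,hh,ang,p.mean(0),np.percentile(p[:,2],[50,90]))
# bar silhouette corners top (u,v): 
for h in(0.022,): 
  for c in [(102,276),(160,273),(175,431),(112,436)]: print(T(*c,h))
for q in [(223,522),(598,450)]: print("screw",T(*q,0.02))
```

```text
near corners [0.5452 0.0819 0.    ] [ 0.5712 -0.0849  0.    ] 0.16872418914776316 mid [ 0.5582 -0.0015  0.    ]
yaw 8.869161140833706
groove [-1.9452 -0.3251 17.    ] [-3.8674 -0.5679 17.    ] 1.9374413641885466 -172.80124365159463
plate top far? [array([-13.0009,  -2.9282,  48.    ]), array([-13.2016,  -0.5934,  48.    ])]
scene corners: far-left [0.6752 0.0947 0.    ] far-right [ 0.698  -0.0567  0.    ] near-left [0.5459 0.082  0.    ] near-right [0.5582 0.0005 0.    ]
bar 886 (485.94512939453125, 117.93354797363281) 305.5832214355469 91.00950622558594 41.5656623840332 [0.5586 0.1803 0.0465] [0.0411 0.0448]
thin 465 (522.1402587890625, -123.37026977539062) 77.60723876953125 311.0173034667969 62.662872314453125 [ 0.6173 -0.1731  0.0308] [0.0246 0.0278]
[0.6172 0.2097 0.022 ]
[0.6189 0.1693 0.022 ]
[0.5085 0.157  0.022 ]
[0.5055 0.2002 0.022 ]
screw [0.4464 0.1237 0.02  ]
screw [ 0.4929 -0.1319  0.02  ]
```

Run:
```python
from h import *
np.set_printoptions(precision=4,suppress=True)
d=pickle.load(open("pics/top0.pkl","rb"));s=pickle.load(open("pics/scene0.pkl","rb"))
t=lambda u,v:(190+u/3.3,130+v/3.3)
T=lambda u,v,h:px2w(d,*t(u,v),h=h)
S=lambda u,v,h:px2w(s,200+u/3,180+v/3,h=h)
for n,c in {"crestL near":(371,363),"crestL far":(346,186),"crestR near":(430,355),"crestR far":(405,178)}.items(): print(n,T(*c,.017))
print("plate top corners",T(335,157,.048),T(409,147,.048),T(339,168,.048),T(413,160,.048))
print("scene plate",S(160,318,.048),S(205,340,.048),S(212,370,0.01))
for n,c in {"a":(342,250),"b":(222,340)}.items(): print("scene crestL",S(*c,.017))
for n in ("top","scene"):
    D=d if n=="top" else s
    im=D["color"]
    box=(285,335,165,250) if n=="top" else (240,330,235,320)
    u0,u1,v0,v1=box
    c=cv2.resize(im[v0:v1,u0:u1],None,fx=7,fy=7,interpolation=cv2.INTER_CUBIC)
    c=np.clip((c.astype(float)-(100 if n=="top" else 140))*2.2*(1 if n=="top" else 1),0,255).astype(np.uint8)
    cv2.imwrite(f"pics/v_{n}.png",c)
```

```text
crestL near [0.5549 0.0229 0.017 ]
crestL far [0.681 0.04  0.017]
crestR near [ 0.5601 -0.018   0.017 ]
crestR far [ 0.6864 -0.0016  0.017 ]
plate top corners [0.6934 0.0458 0.048 ] [ 0.6998 -0.005   0.048 ] [0.6855 0.0431 0.048 ] [ 0.6906 -0.0076  0.048 ]
scene plate [0.7099 0.0178 0.048 ] [0.6933 0.0505 0.048 ] [0.6919 0.0534 0.01  ]
scene crestL [0.5606 0.0239 0.017 ]
scene crestL [0.675  0.0402 0.017 ]
```

View pics/v_top.png

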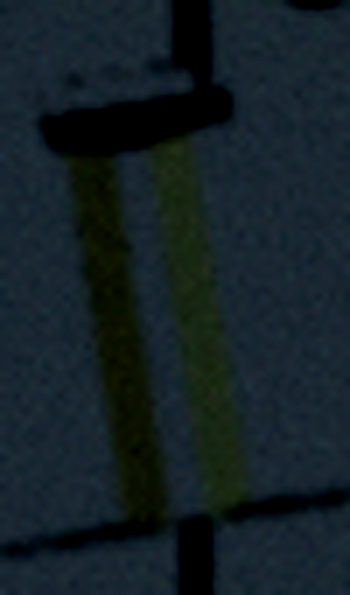

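View pics/v_scene.png

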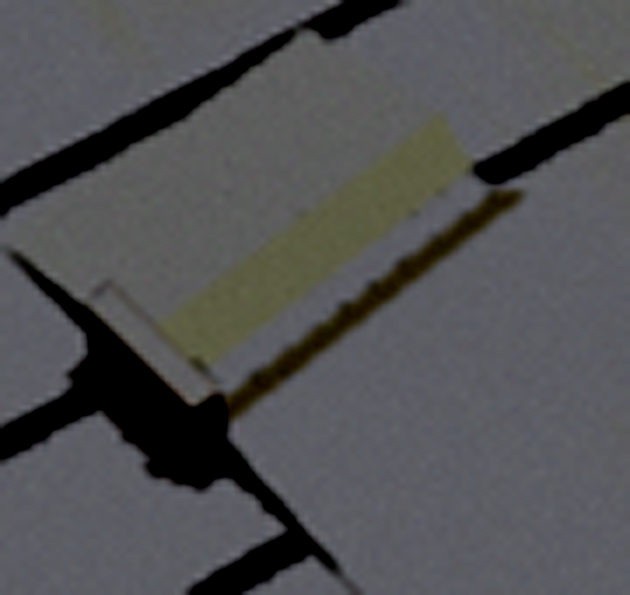

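Top view: V-block groove runs from (307,239) to (304,185), giving a yaw of about 7.5° and an origin near (0.6325, 0.012). The plate's front edge agrees to 2 mm. The thick bar is about 42 mm × 111 mm with its centre near (0.562, 0.184) and its top at about 0.044, so it fits the 44 mm bar. The thin bar's top is at about 0.026. In the V frame the bar sits at about (−46, +180). The plan is to push from its +y side with the fingers open, straddling along the bar.

```bash
cat >> h.py <<'E'
yaw=np.radians(7.5);VO=np.array([.6325,.012]);VX=np.array([np.cos(yaw),np.sin(yaw)]);VY=np.array([-VX[1],VX[0]])
def v2w(x,y): return VO+x*VX+y*VY
def w2v(p): q=np.asarray(p)[:2]-VO; return np.array([q@VX,q@VY])
def go(s,vx,vy,z,flip=1):
    "tool-frame shift cm and rotvec deg to reach V-frame point with tool down, jaw axis along groove"
    Rt=rot(s["ee_rot"]); p=np.append(v2w(vx,vy),z)
    Zt=np.append(VX,0)*flip; Xt=np.array([0,0,-1.]); Yt=np.cross(Zt,Xt)
    Rg=R.from_matrix(np.stack([Xt,Yt,Zt],1))
    sh=Rt.inv().apply(p-s["position"])*100; rv=np.degrees((Rt.inv()*Rg).as_rotvec())
    return sh.round(2),rv.round(2)
def show(s):
    print("t",round(s["clock"],2),"pos",s["position"].round(4),"V",(w2v(s["position"])*1000).round(1),"F",s["contact_force"].round(1),"w",round(s["width"],4),"q",s["qpos"].round(2))
    print("axes",rot(s["ee_rot"]).as_matrix().round(3).tolist())
E
python3 - <<'E'
from h import *; from rig import manip
s=manip.get_state();show(s)
for f in(1,-1):print(f,go(s,-.046,.24,.16,f))
E
```

```text
t 0.1 pos [ 0.1493 -0.5547  0.1948] V [-553.  -498.8] F [-0.4  0.1 -0.3] w 0.0855 q [-1.43  0.28  1.51  0.    1.36 -0.12]
axes [[-0.0, 0.966, 0.26], [0.002, 0.26, -0.966], [-1.0, 0.0, -0.002]]
1 (array([  3.61,  59.98, -66.57]), array([-8.245e+01, -7.000e-02, -8.000e-02]))
-1 (array([  3.61,  59.98, -66.57]), array([ 9.755e+01, -8.000e-02,  7.000e-02]))
```

```bash
python3 -m crank '[[0,4,-4.4,-5.5,0,0,8.5],[0,8,-8.8,-11,0,0,8.5],[0,12,-13.3,-16.5,0,0,8.5],[0,16,-17.7,-22,0,0,8.5],[0,20,-22.2,-27.5,0,0,8.5]]'
python3 - <<'E'
from h import *; from rig import manip
s=manip.get_state();show(s);print(go(s,-.046,.24,.16))
E
```

```text
clock: 0.72
position: [0.2853, -0.2871, 0.1954]
ee_rot: [0.648, 0.284, 0.648, -0.284]
contact_force: [1.4, -0.9, -0.1]
width: 0.0852
t 0.72 pos [ 0.2853 -0.2871  0.1954] V [-383.2 -251.2] F [ 1.4 -0.9 -0.1] w 0.0852 q [-0.96  0.01  1.83  0.    1.3  -0.14]
axes [[0.0, 0.735, 0.678], [0.0, 0.678, -0.735], [-1.0, 0.0, 0.0]]
(array([  3.56,  55.87, -20.71]), array([-5.481e+01,  2.000e-02, -2.000e-02]))
```

```bash
python3 -m crank '[[0,5.6,-2.1,-5.5,0,0,8.5],[0,11.2,-4.2,-11,0,0,8.5],[0,16.8,-6.2,-16.5,0,0,8.5],[0,22.4,-8.3,-22,0,0,8.5],[0,28,-10.4,-27.5,0,0,8.5]]'
python3 - <<'E'
from h import *; from rig import manip
s=manip.get_state();show(s);print(go(s,-.046,.24,.16))
E
```

```text
clock: 1.35
position: [0.4212, -0.0211, 0.1955]
ee_rot: [0.697, 0.121, 0.696, -0.121]
contact_force: [1.1, -0.5, 0.2]
width: 0.0852
t 1.35 pos [ 0.4212 -0.0211  0.1955] V [-213.8   -5.2] F [ 1.1 -0.5  0.2] w 0.0852 q [-0.22  0.04  1.8  -0.    1.3   0.13]
axes [[0.0, 0.338, 0.941], [-0.001, 0.941, -0.338], [-1.0, -0.0, 0.0]]
(array([ 3.54, 29.49,  3.69]), array([-2.725e+01,  2.000e-02,  3.000e-02]))
```

```bash
python3 -m crank '[[0,5.8,0.7,-5.5,0,0,8.5],[0.5,11.8,1.4,-11,0,0,8.5],[1,17.7,2.2,-16.5,0,0,8.5],[1.5,23.6,2.9,-22,0,0,8.5],[2,29.5,3.7,-27.3,0,0,8.5]]'
python3 - <<'E'
from h import *; from rig import manip,eyes
np.set_printoptions(suppress=True)
s=manip.get_state();show(s)
for n in ("top","wrist","scene"):
    d=eyes.get_image(n);cv2.imwrite(f"pics/{n}1.png",cv2.convertScaleAbs(d["color"],alpha=1.5));pickle.dump(d,open(f"pics/{n}1.pkl","wb"))
    print(n,d["eye"],d["vertical_fov"])
s=manip.get_state();show(s);print(go(s,-.046,.24,.016))
E
```

```text
clock: 1.98
position: [0.5565, 0.2436, 0.1749]
ee_rot: [0.705, -0.047, 0.706, 0.046]
contact_force: [0.1, -0.8, -0.1]
width: 0.0849
t 1.98 pos [0.5565 0.2436 0.1749] V [-45.1 239.5] F [ 0.1 -0.8 -0.1] w 0.0849 q [ 0.3   0.34  1.47 -0.    1.34  0.17]
axes [[-0.0, -0.132, 0.991], [-0.001, 0.991, 0.132], [-1.0, -0.001, -0.001]]
top [ 0.40181848 -0.01748676  1.06884008] 54.49941019811883
wrist [0.54906554 0.32971578 0.35223636] 71.6026047178093
scene [0.94917896 0.57852536 1.00671832] 47.9147398636091
t 2.12 pos [0.5563 0.2439 0.1738] V [-45.2 239.9] F [-0.2 -0.5 -1. ] w 0.0849 q [0.3  0.34 1.47 0.   1.34 0.17]
axes [[-0.002, -0.131, 0.991], [-0.001, 0.991, 0.131], [-1.0, -0.0, -0.002]]
(array([15.78,  0.02, -0.04]), array([ 0.04, -0.13,  0.01]))
```

View pics/wrist1.png

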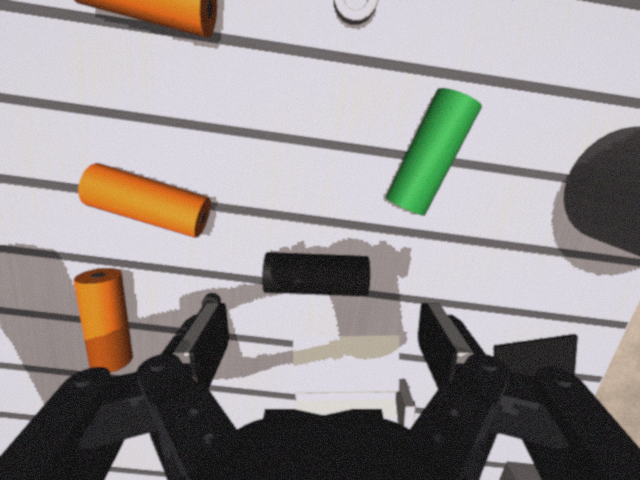

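View pics/scene1.png

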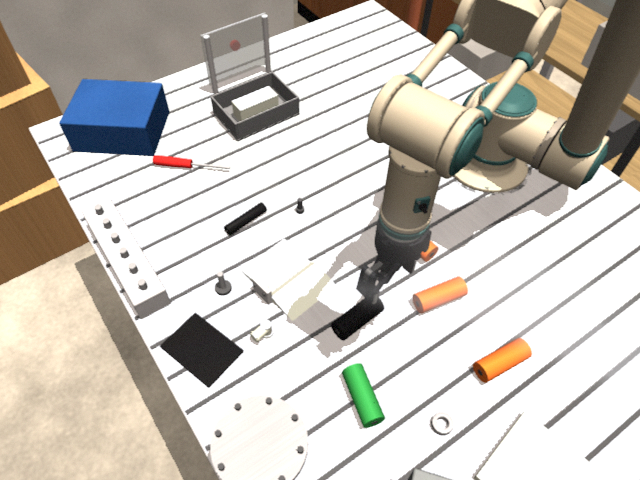

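Run:
```python
from h import *
np.set_printoptions(precision=4,suppress=True)
d=pickle.load(open("pics/wrist1.pkl","rb"))
print("tcp px",w2px(d,[.5563,.2439,.1738]),"bar px",w2px(d,[.562,.184,.044]), w2px(d,[.562,.184,.0]))
for c in[(266,253),(264,293),(369,256),(369,294),(317,273)]: 
    for h in(.022,.03): p=px2w(d,*c,h=h);print(c,h,p,w2v(p))
# V-block features: shaded ramp near-left edges
for c in[(293,394),(398,390)]: print(px2w(d,*c,h=.017),w2v(px2w(d,*c,h=.017)))
for c in [(292,340),(399,337)]: print(px2w(d,*c,h=0.),w2v(px2w(d,*c,h=0.)))
```

```text
tcp px [314.3766 286.8004] bar px [315.1204 284.6127] [315.8508 267.9609]
(266, 253) 0.022 [0.5069 0.2029 0.022 ] [-0.0996  0.2057]
(266, 253) 0.03 [0.5079 0.206  0.03  ] [-0.0982  0.2086]
(264, 293) 0.022 [0.5086 0.1561 0.022 ] [-0.104  0.159]
(264, 293) 0.03 [0.5096 0.1603 0.03  ] [-0.1025  0.1631]
(369, 256) 0.022 [0.6152 0.2142 0.022 ] [0.0092 0.2027]
(369, 256) 0.03 [0.6136 0.217  0.03  ] [0.008  0.2057]
(369, 294) 0.022 [0.6231 0.1703 0.022 ] [0.0113 0.1582]
(369, 294) 0.03 [0.6213 0.1742 0.03  ] [0.0101 0.1622]
(317, 273) 0.022 [0.5632 0.1875 0.022 ] [-0.0458  0.183 ]
(317, 273) 0.03 [0.5628 0.1909 0.03  ] [-0.0457  0.1865]
[0.555  0.0198 0.017 ] [-0.0758  0.0179]
[0.6831 0.0431 0.017 ] [0.0542 0.0242]
[0.5453 0.0853 0.    ] [-0.0769  0.0841]
[0.6749 0.107  0.    ] [0.0544 0.0887]
```

Wrist view: bar at (317,273), which gives V (−46, 183), and the V-block corners give (−76, 84) and (54, 89). Both agree with the top view. Next I descend behind the bar with the fingers at 6 cm.

```bash
python3 -m crank '[[4,0,0,0,0,0,6],[8,0,0,0,0,0,6],[12,0,0,0,0,0,6],[14,0,0,0,0,0,6],[15,0,0,0,0,0,6]]';python3 -m crank '[[0.6,0.1,0,0,0,0,6],[1.2,0.1,0,0,0,0,6],[1.2,0.1,0,0,0,0,6]]'
python3 - <<'E'
from h import *; from rig import manip,eyes
np.set_printoptions(suppress=True)
for n in ("wrist","scene"):
    d=eyes.get_image(n);cv2.imwrite(f"pics/{n}2.png",cv2.convertScaleAbs(d["color"],alpha=1.5))
    if n=="scene": cv2.imwrite(f"pics/{n}2.png",cv2.convertScaleAbs(cv2.resize(d["color"][200:380,220:460],None,fx=3.3,fy=3.3),alpha=1.4))
s=manip.get_state();show(s);print(go(s,-.046,.225,.01))
E
```

```text
clock: 2.75
position: [0.5547, 0.2401, 0.0244]
ee_rot: [0.705, -0.045, 0.707, 0.044]
contact_force: [0.2, 1.0, -0.0]
width: 0.0601
clock: 3.12
position: [0.5561, 0.2426, 0.0138]
ee_rot: [0.706, -0.045, 0.706, 0.045]
contact_force: [0.4, -0.0, 0.4]
width: 0.0596
t 3.23 pos [0.5564 0.2428 0.0141] V [-45.3 238.8] F [-0.6  0.6  0.5] w 0.0601 q [ 0.3   0.47  1.69 -0.    0.98  0.17]
axes [[0.001, -0.128, 0.992], [0.0, 0.992, 0.128], [-1.0, 0.0, 0.001]]
(array([ 0.41, -1.38, -0.07]), array([-0.14,  0.06, -0.  ]))
```

View pics/wrist2.png

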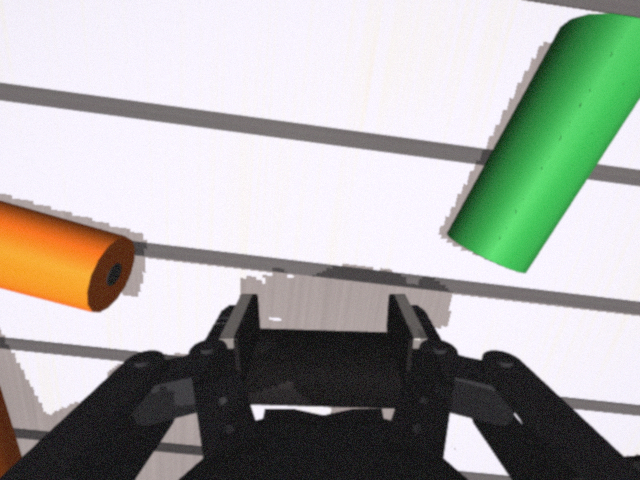

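View pics/scene2.png

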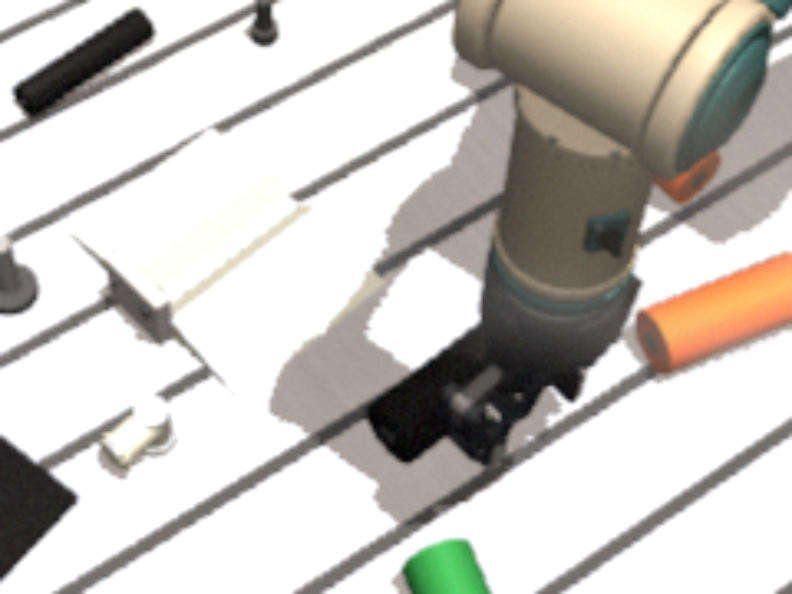

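```bash
python3 -m crank '[[0.5,0,0,0,0,0,6],[0.5,-0.4,0,0,0,0,6],[0.5,-0.8,0,0,0,0,6],[0.5,-1.2,0,0,0,0,6],[0.5,-1.6,0,0,0,0,6]]';python3 -m crank '[[0,-0.4,0,0,0,0,6],[0,-0.8,0,0,0,0,6],[0,-1.3,0,0,0,0,6],[0,-1.8,0,0,0,0,6],[0,-2.3,0,0,0,0,6]]'
python3 - <<'E'
from h import *; from rig import manip,eyes
d=eyes.get_image("wrist");cv2.imwrite("pics/wrist3.png",cv2.convertScaleAbs(d["color"],alpha=1.5))
d=eyes.get_image("scene")
cv2.imwrite(f"pics/scene3.png",cv2.convertScaleAbs(cv2.resize(d["color"][200:380,220:460],None,fx=3.3,fy=3.3),alpha=1.4))
s=manip.get_state();show(s);print(go(s,-.046,.11,.009))
E
```

```text
clock: 3.85
position: [0.5582, 0.2264, 0.0086]
ee_rot: [0.706, -0.045, 0.706, 0.045]
contact_force: [-0.0, 0.5, -0.3]
width: 0.0602
clock: 4.47
position: [0.5611, 0.2037, 0.0085]
ee_rot: [0.706, -0.045, 0.706, 0.045]
contact_force: [0.7, 0.1, -0.3]
width: 0.06
t 4.58 pos [0.5611 0.2034 0.0086] V [-45.8 199.1] F [-0.3  1.   0.1] w 0.0601 q [ 0.23  0.47  1.72 -0.    0.96  0.1 ]
axes [[-0.0, -0.127, 0.992], [-0.0, 0.992, 0.127], [-1.0, -0.0, -0.0]]
(array([-0.04, -8.91,  0.01]), array([-0.18, -0.  ,  0.01]))
```

View pics/wrist3.png

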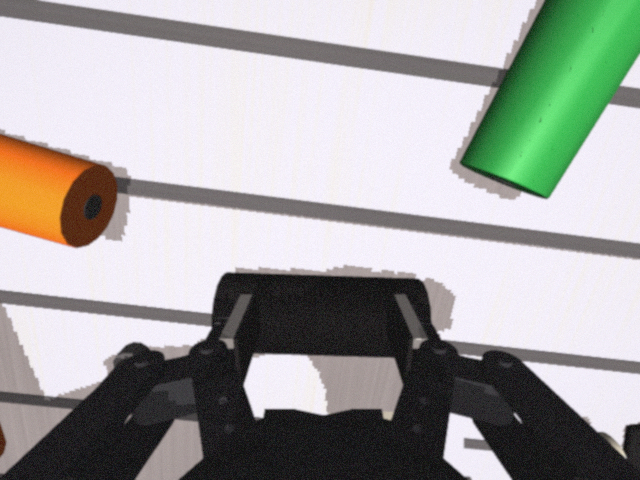

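View pics/scene3.png

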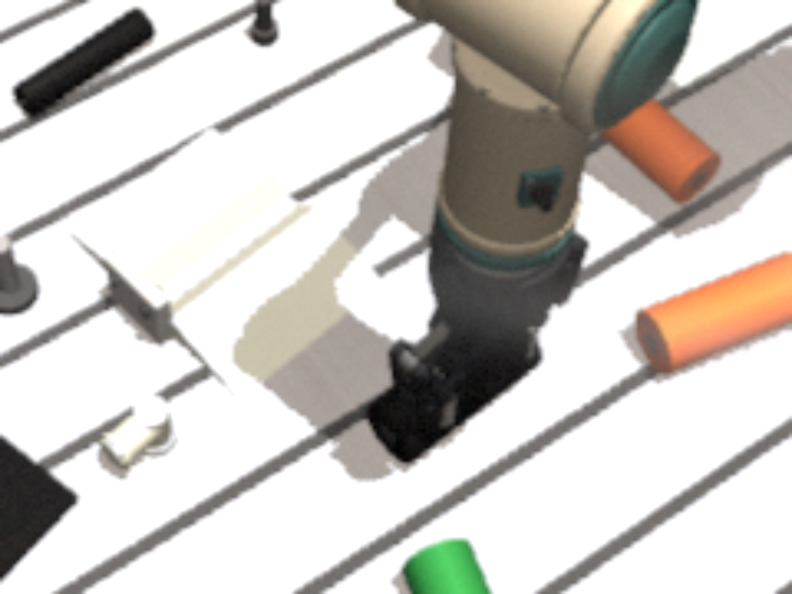

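The bar doesn't seem to have moved, and the fingers look as if they're over it with no force. Before going on I'll check the fingertip and bar positions from depth.

Run:
```python
from h import *; from rig import manip,eyes
np.set_printoptions(precision=4,suppress=True)
w=eyes.get_image("wrist");s=eyes.get_image("scene")
pickle.dump(w,open("pics/wrist4.pkl","wb"));pickle.dump(s,open("pics/scene4.pkl","wb"))
P=cloud(w)
for u,v in [(246,300),(240,320),(232,340),(402,300),(322,290),(322,310),(322,345),(225,290),(420,290),(250,296),(254,300),(320,260)]: print(u,v,P[v,u],w2v(P[v,u]))
st=manip.get_state();print(st["position"],"tcp px",w2px(w,st["position"]))
cv2.imwrite("pics/w4.png",cv2.convertScaleAbs(cv2.resize(w["color"][250:450,190:450],None,fx=3,fy=3,interpolation=cv2.INTER_CUBIC),alpha=3,beta=10))
cv2.imwrite("pics/s4.png",cv2.convertScaleAbs(cv2.resize(s["color"][270:350,310:400],None,fx=7,fy=7,interpolation=cv2.INTER_CUBIC),alpha=2.5,beta=10))
```

```text
246 300 [0.5272 0.2117 0.0603] [-0.0783  0.2117]
240 320 [0.5282 0.2112 0.0751] [-0.0774  0.2111]
232 340 [0.5282 0.2102 0.0865] [-0.0776  0.2101]
402 300 [0.5934 0.2196 0.0592] [-0.0117  0.2109]
322 290 [0.5605 0.206  0.0313] [-0.0461  0.2017]
322 310 [0.5613 0.1993 0.0399] [-0.0461  0.195 ]
322 345 [0.5637 0.1808 0.0425] [-0.0462  0.1764]
225 290 [0.5112 0.2008 0.0334] [-0.0956  0.203 ]
420 290 [0.6113 0.2118 0.0299] [0.005  0.2008]
250 296 [0.528  0.2113 0.0558] [-0.0776  0.2113]
254 300 [0.5299 0.2098 0.0561] [-0.0759  0.2095]
320 260 [ 0.5586  0.21   -0.0001] [-0.0474  0.206 ]
[0.5611 0.2039 0.0086] tcp px [322.6893 275.6371]
```

View pics/w4.png

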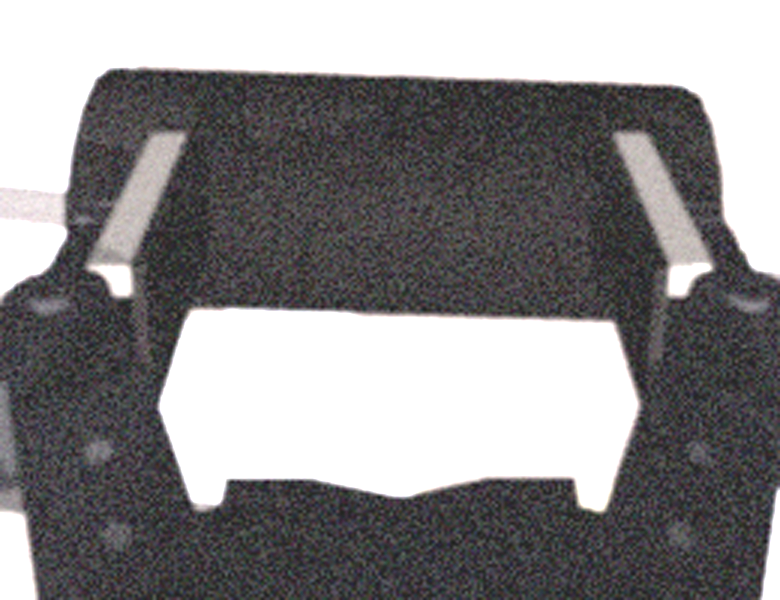

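View pics/s4.png

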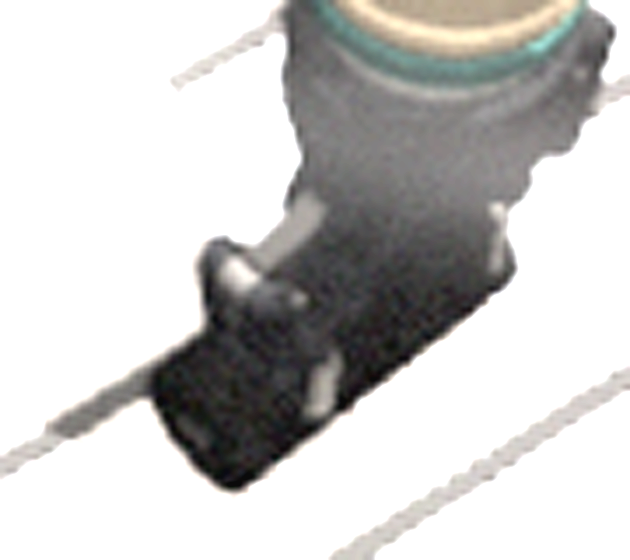

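Run:
```python
from h import *
np.set_printoptions(precision=4,suppress=True)
w=pickle.load(open("pics/wrist1.pkl","rb"));P=cloud(w);tcp=np.array([.5563,.2439,.1738])
M=(P[...,2]>.12)&(w["z_map"]>0)&(w["z_map"]<.35)
p=P[M]; print("lowest pts rel tcp z",np.percentile(p[:,2]-tcp[2],[0.1,1,5,50]))
v,u=np.nonzero(M); i=np.argsort(p[:,2])[:8]
for k in i: print(u[k],v[k],p[k]-tcp)
s=pickle.load(open("pics/scene1.pkl","rb"));Q=cloud(s)
m=(np.abs(Q[...,0]-tcp[0])<.08)&(np.abs(Q[...,1]-tcp[1])<.06)&(Q[...,2]>.1)
q=Q[m];print("scene lowest rel",np.percentile(q[:,2]-tcp[2],[0.1,1,5]));v,u=np.nonzero(m)
for k in np.argsort(q[:,2])[:8]:print(u[k],v[k],q[k]-tcp)
s=pickle.load(open("pics/scene4.pkl","rb"));Q=cloud(s)
for a in[(320,395),(320,360),(500,240),(230,250),(215,320)]: 
    u,v=int(310+a[0]/7),int(270+a[1]/7); print(a,Q[v,u],w2v(Q[v,u]))
c=cv2.resize(s["color"][0:1,0:1],None,fx=1,fy=1)
im=w["color"][270:440,150:480]; cv2.imwrite("pics/w1c.png",cv2.convertScaleAbs(cv2.resize(im,None,fx=2.4,fy=2.4,interpolation=cv2.INTER_CUBIC),alpha=3,beta=10))
s1=pickle.load(open("pics/scene1.pkl","rb"));cv2.imwrite("pics/s1c.png",cv2.convertScaleAbs(cv2.resize(s1["color"][220:345,325:455],None,fx=4.6,fy=4.6,interpolation=cv2.INTER_CUBIC),alpha=2,beta=10))
```

```text
lowest pts rel tcp z [0.0495 0.0555 0.0701 0.1135]
227 322 [-0.0385  0.0004  0.0475]
227 325 [-0.0384 -0.0011  0.0476]
228 335 [-0.0377 -0.0061  0.0477]
228 332 [-0.0377 -0.0045  0.0478]
227 323 [-0.0383  0.0003  0.0482]
227 327 [-0.0382 -0.0017  0.0482]
417 337 [0.0473 0.0047 0.0484]
418 326 [0.0464 0.0104 0.0485]
scene lowest rel [0.0519 0.0712 0.1281]
409 272 [-0.0428  0.002   0.0468]
408 271 [-0.042  -0.      0.0481]
407 270 [-0.0419 -0.0026  0.0481]
406 269 [-0.0415 -0.005   0.0486]
373 303 [0.0487 0.0168 0.049 ]
372 302 [0.049  0.0144 0.0492]
374 303 [0.0474 0.0178 0.0493]
410 272 [-0.0427  0.0042  0.0497]
(320, 395) [0.5951 0.216  0.0607] [-0.0105  0.2072]
(320, 360) [0.6023 0.2215 0.0971] [-0.0026  0.2117]
(500, 240) [0.5261 0.2095 0.0701] [-0.0797  0.2097]
(230, 250) [0.6239 0.2045 0.154 ] [0.0166 0.192 ]
(215, 320) [0.6256 0.2037 0.1173] [0.0182 0.1909]
```

View pics/w1c.png

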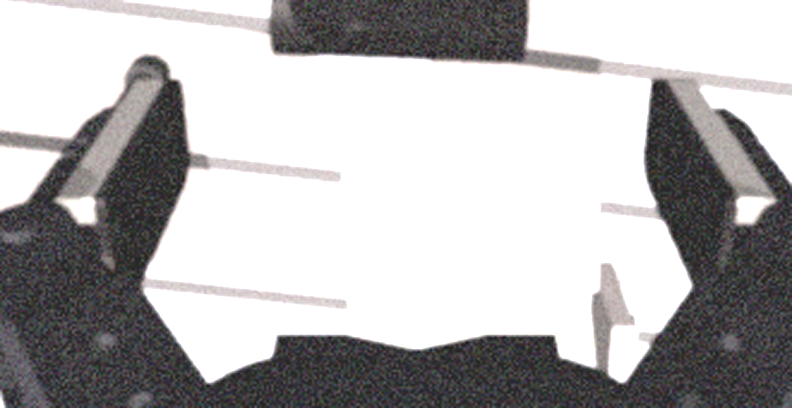

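View pics/s1c.png

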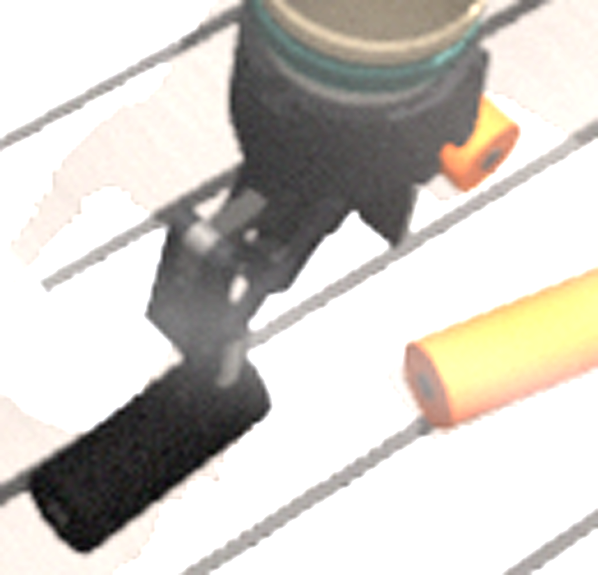

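Both cameras agree. At this opening the real fingertips are about 46–48 mm above the reported TCP, so they passed over the bar without touching it (force about 0, bar not moved). I'll back out, then lower by what the cameras show rather than by the reported z.

```bash
python3 -m crank '[[0,1,0,0,0,0,6],[0,2,0,0,0,0,6],[0,3,0,0,0,0,6],[0,4,0,0,0,0,6],[0,4.5,0,0,0,0,6]]';python3 -m crank '[[0.7,0,0,0,0,0,6],[1.4,0,0,0,0,0,6],[2.1,0,0,0,0,0,6],[2.8,0,0,0,0,0,6],[2.8,0,0,0,0,0,6]]'
cat >> h.py <<'E'
def tips(s,d,box=.07):
    P=cloud(d);c=s["position"];m=(np.abs(P[...,0]-c[0])<box)&(np.abs(P[...,1]-c[1])<.016)&(P[...,2]>.006)&(P[...,2]<c[2]+.1)
    return m,P
E
python3 - <<'E'
from h import *; from rig import manip,eyes
np.set_printoptions(precision=4,suppress=True)
w=eyes.get_image("wrist");sc=eyes.get_image("scene");s=manip.get_state();show(s)
for d in(w,sc):
    m,P=tips(s,d);p=P[m];v,u=np.nonzero(m)
    for k in np.argsort(p[:,2])[:40:6]:print(u[k],v[k],p[k],w2v(p[k]))
cv2.imwrite("pics/w5.png",cv2.convertScaleAbs(w["color"],alpha=2))
cv2.imwrite("pics/s5.png",cv2.convertScaleAbs(cv2.resize(sc["color"][240:360,310:440],None,fx=4.6,fy=4.6,interpolation=cv2.INTER_CUBIC),alpha=2,beta=10))
E
```

```text
clock: 5.3
position: [0.5551, 0.2496, 0.0085]
ee_rot: [0.706, -0.046, 0.706, 0.046]
contact_force: [0.4, 0.2, 0.1]
width: 0.0598
clock: 5.92
position: [0.5547, 0.2482, -0.0203]
ee_rot: [0.705, -0.045, 0.706, 0.045]
contact_force: [-0.4, -0.9, 0.4]
width: 0.0603
t 6.03 pos [ 0.5554  0.2485 -0.0195] V [-45.6 244.5] F [0.2 0.1 0.8] w 0.0598 q [ 0.31  0.51  1.72 -0.    0.91  0.18]
axes [[-0.0, -0.128, 0.992], [-0.0, 0.992, 0.128], [-1.0, -0.0, -0.0]]
259 323 [0.5255 0.2382 0.0195] [-0.0766  0.2383]
386 323 [0.5852 0.2466 0.0206] [-0.0163  0.2388]
257 298 [0.5238 0.2521 0.0208] [-0.0764  0.2522]
387 319 [0.5851 0.2491 0.0211] [-0.016   0.2413]
258 311 [0.5248 0.2457 0.0213] [-0.0762  0.2458]
388 303 [0.5839 0.2576 0.0214] [-0.0161  0.2499]
388 298 [0.5834 0.2603 0.0217] [-0.0163  0.2526]
369 350 [0.589  0.2588 0.0205] [-0.011   0.2503]
390 326 [0.5224 0.2421 0.0243] [-0.0791  0.2425]
389 326 [0.5249 0.2416 0.0263] [-0.0767  0.2416]
372 349 [0.5858 0.2631 0.0288] [-0.0135  0.255 ]
394 329 [0.5223 0.2537 0.0296] [-0.0777  0.254 ]
396 328 [0.5187 0.255  0.0322] [-0.0811  0.2558]
368 349 [0.5943 0.2604 0.0342] [-0.0055  0.2513]
```

View pics/w5.png

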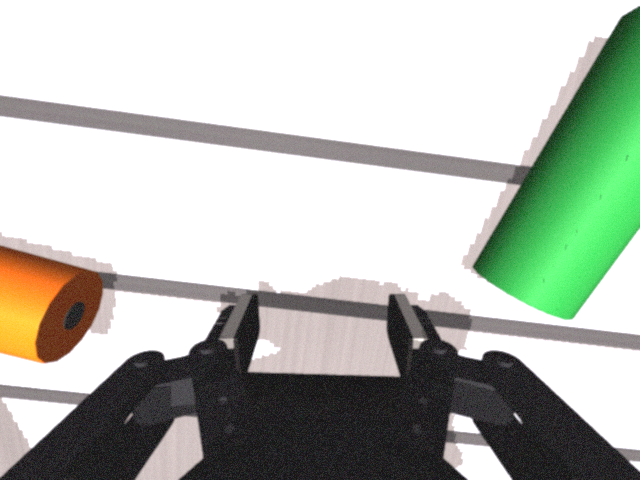

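View pics/s5.png

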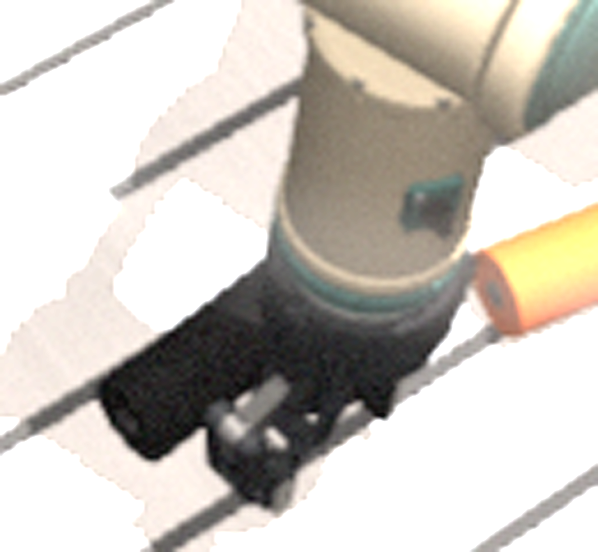

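Tips are now at z≈0.020 (reported −0.0195, so an offset of about 40 mm at this opening), y 238–253, with the bar clear in front. I'll go 8 mm lower and push.

```bash
python3 -m crank '[[0.8,-0.5,0,0,0,0,6],[0.8,-1.2,0,0,0,0,6],[0.8,-1.8,0,0,0,0,6],[0.8,-2.3,0,0,0,0,6],[0.8,-2.7,0,0,0,0,6]]';python3 -m crank '[[0,-0.3,0,0,0,0,6],[0,-0.6,0,0,0,0,6],[0,-1.0,0,0,0,0,6],[0,-1.4,0,0,0,0,6],[0,-1.8,0,0,0,0,6]]'
python3 - <<'E'
from h import *; from rig import manip,eyes
np.set_printoptions(precision=4,suppress=True)
w=eyes.get_image("wrist");sc=eyes.get_image("scene");s=manip.get_state();show(s)
cv2.imwrite("pics/w6.png",cv2.convertScaleAbs(w["color"],alpha=2))
cv2.imwrite("pics/s6.png",cv2.convertScaleAbs(cv2.resize(sc["color"][240:360,310:440],None,fx=4.6,fy=4.6,interpolation=cv2.INTER_CUBIC),alpha=2,beta=10))
E
```

```text
clock: 6.65
position: [0.5589, 0.2214, -0.0273]
ee_rot: [0.706, -0.045, 0.706, 0.045]
contact_force: [-0.4, -0.0, 0.8]
width: 0.0602
clock: 7.28
position: [0.561, 0.2038, -0.0275]
ee_rot: [0.706, -0.045, 0.706, 0.045]
contact_force: [0.1, 0.8, -0.0]
width: 0.0599
t 7.38 pos [ 0.5611  0.2035 -0.0275] V [-45.8 199.2] F [0.5 0.1 0.1] w 0.0603 q [ 0.23  0.51  1.75 -0.    0.88  0.1 ]
axes [[-0.0, -0.128, 0.992], [-0.0, 0.992, 0.128], [-1.0, -0.0, -0.0]]
```

View pics/w6.png

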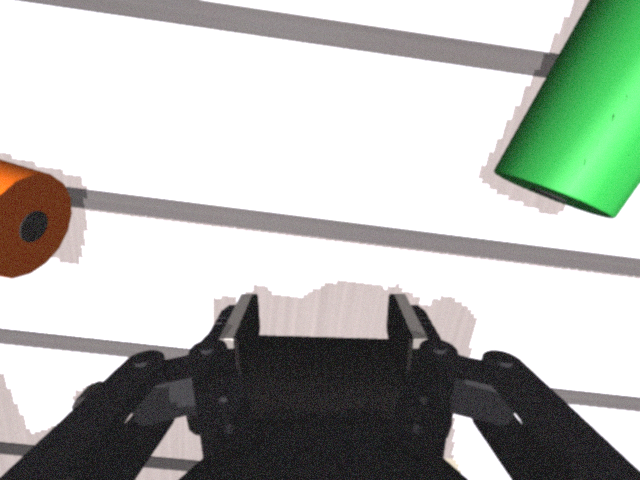

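View pics/s6.png

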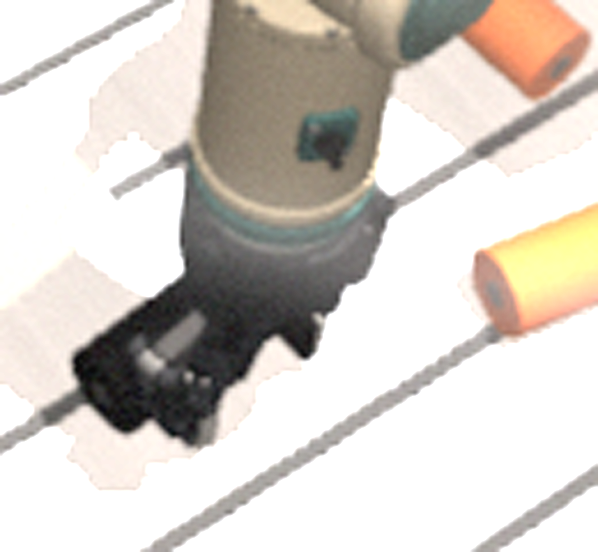

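Now the bar rolls ahead of the fingers. I'll keep going along the bench.

```bash
python3 -m crank '[[0,-0.4,0,0,0,0,6],[0,-1,0,0,0,0,6],[0,-1.6,0,0,0,0,6],[0,-2.2,0,0,0,0,6],[0,-2.8,0,0,0,0,6]]';python3 -m crank '[[0,-0.6,0,0,0,0,6],[0,-1.2,0,0,0,0,6],[0,-1.8,0,0,0,0,6],[0,-2.4,0,0,0,0,6],[0,-3,0,0,0,0,6]]';python3 -m crank '[[0,-0.6,0,0,0,0,6],[0,-1.2,0,0,0,0,6],[0,-1.8,0,0,0,0,6],[-0.1,-2.2,0,0,0,0,6]]'
python3 - <<'E'
from h import *; from rig import manip,eyes
np.set_printoptions(precision=4,suppress=True)
w=eyes.get_image("wrist");sc=eyes.get_image("scene");s=manip.get_state();show(s);print(go(s,-.046,.118,s["position"][2]))
cv2.imwrite("pics/w7.png",cv2.convertScaleAbs(w["color"],alpha=2))
cv2.imwrite("pics/s7.png",cv2.convertScaleAbs(cv2.resize(sc["color"][230:350,250:400],None,fx=4.6,fy=4.6,interpolation=cv2.INTER_CUBIC),alpha=1.7,beta=10))
E
```

```text
clock: 8.0
position: [0.5647, 0.1757, -0.0274]
ee_rot: [0.706, -0.045, 0.706, 0.045]
contact_force: [-0.3, 0.3, 0.7]
width: 0.0599
clock: 8.62
position: [0.5685, 0.1461, -0.0274]
ee_rot: [0.706, -0.045, 0.706, 0.045]
contact_force: [0.0, -0.5, 0.6]
width: 0.0602
clock: 9.12
position: [0.5713, 0.1248, -0.0263]
ee_rot: [0.706, -0.045, 0.706, 0.045]
contact_force: [-0.3, 2.5, 1.8]
width: 0.0597
t 9.22 pos [ 0.5715  0.1243 -0.0263] V [-45.8 119.3] F [-0.   0.8  1.2] w 0.0599 q [ 0.1   0.49  1.78 -0.    0.87 -0.03]
axes [[0.0, -0.128, 0.992], [-0.0, 0.992, 0.128], [-1.0, -0.0, 0.0]]
(array([ 0.  , -0.13, -0.02]), array([-0.16,  0.02,  0.01]))
```

View pics/w7.png

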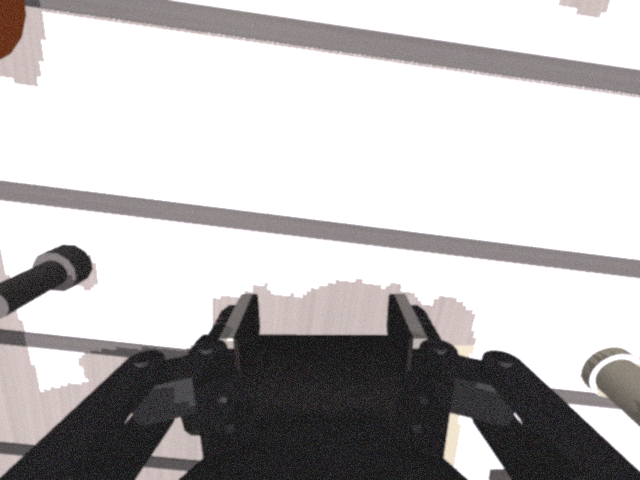

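View pics/s7.png

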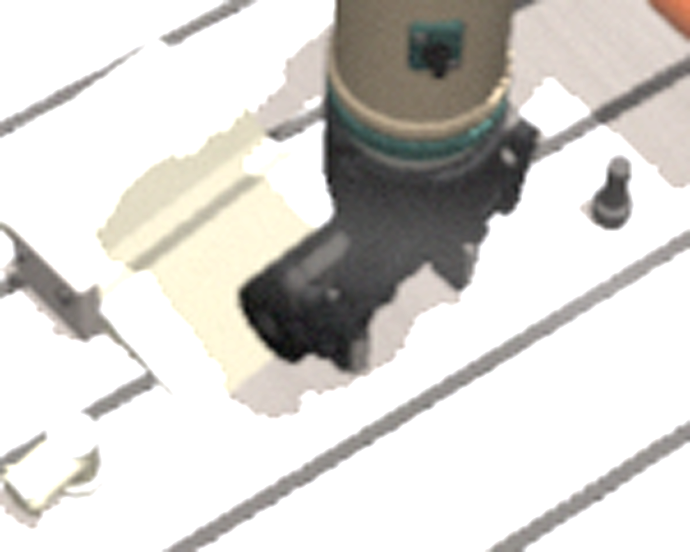

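```bash
python3 -m crank '[[-0.05,-0.4,0,0,0,0,6],[-0.2,-0.9,0,0,0,0,6],[-0.3,-1.4,0,0,0,0,6],[-0.4,-1.9,0,0,0,0,6],[-0.6,-2.4,0,0,0,0,6]]';python3 -m crank '[[-0.1,-0.5,0,0,0,0,6],[-0.25,-1,0,0,0,0,6],[-0.4,-1.5,0,0,0,0,6],[-0.5,-2,0,0,0,0,6],[-0.6,-2.4,0,0,0,0,6]]'
python3 - <<'E'
from h import *; from rig import manip,eyes
np.set_printoptions(precision=4,suppress=True)
w=eyes.get_image("wrist");sc=eyes.get_image("scene");s=manip.get_state();show(s);print(go(s,-.046,.05,s["position"][2]))
cv2.imwrite("pics/w8.png",cv2.convertScaleAbs(w["color"],alpha=2))
cv2.imwrite("pics/s8.png",cv2.convertScaleAbs(cv2.resize(sc["color"][210:330,220:370],None,fx=4.6,fy=4.6,interpolation=cv2.INTER_CUBIC),alpha=1.7,beta=10))
E
```

```text
clock: 9.85
position: [0.5743, 0.1005, -0.0204]
ee_rot: [0.706, -0.045, 0.706, 0.045]
contact_force: [-0.8, 2.3, 0.9]
width: 0.0603
clock: 10.48
position: [0.5774, 0.0767, -0.0144]
ee_rot: [0.706, -0.045, 0.706, 0.045]
contact_force: [0.2, 1.9, 1.7]
width: 0.0603
t 10.57 pos [ 0.5776  0.0761 -0.0144] V [-46.1  70.8] F [ 1.   0.9 -0.4] w 0.0601 q [ 0.01  0.48  1.77 -0.    0.89 -0.12]
axes [[0.0, -0.128, 0.992], [-0.001, 0.992, 0.128], [-1.0, -0.001, 0.0]]
(array([ 0.  , -2.08,  0.02]), array([-0.15,  0.  ,  0.06]))
```

View pics/w8.png

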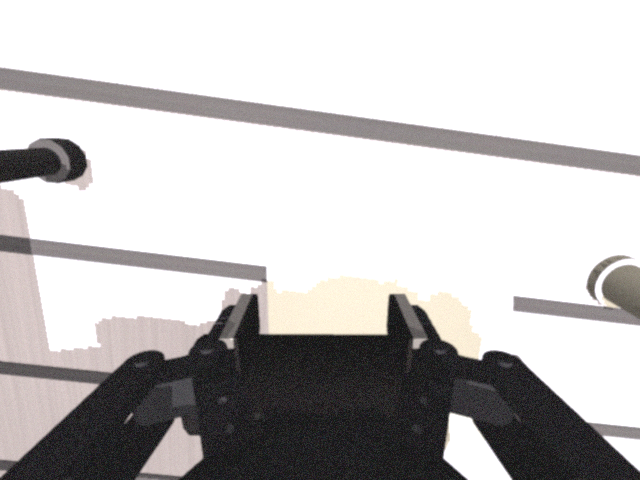

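View pics/s8.png

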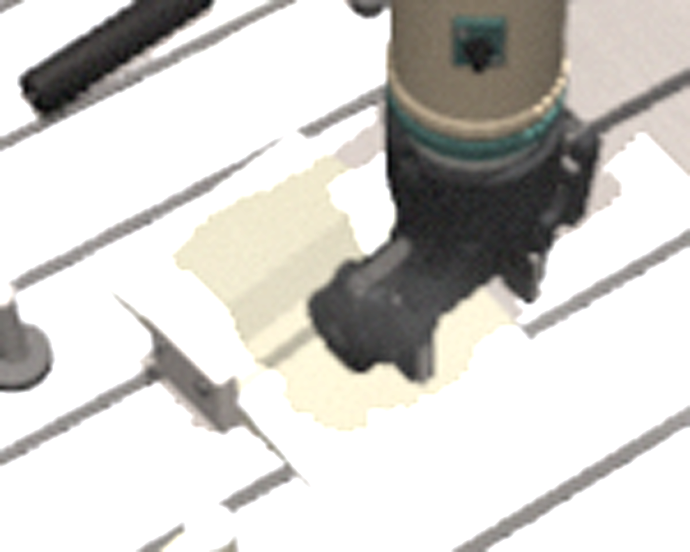

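The bar is climbing well (axis around y=38 mm). Next is a slow push over the crest.

```bash
python3 -m crank '[[-0.05,-0.3,0,0,0,0,6],[-0.1,-0.6,0,0,0,0,6],[-0.2,-0.9,0,0,0,0,6],[-0.3,-1.2,0,0,0,0,6],[-0.4,-1.5,0,0,0,0,6]]';python3 -m crank '[[0,-0.25,0,0,0,0,6],[0,-0.5,0,0,0,0,6],[0,-0.7,0,0,0,0,6],[0,-0.8,0,0,0,0,6]]'
python3 - <<'E'
from h import *; from rig import manip,eyes
np.set_printoptions(precision=4,suppress=True)
w=eyes.get_image("wrist");sc=eyes.get_image("scene");s=manip.get_state();show(s)
cv2.imwrite("pics/w9.png",cv2.convertScaleAbs(w["color"],alpha=2))
cv2.imwrite("pics/s9.png",cv2.convertScaleAbs(cv2.resize(sc["color"][210:330,220:370],None,fx=4.6,fy=4.6,interpolation=cv2.INTER_CUBIC),alpha=1.7,beta=10))
E
```

```text
clock: 11.2
position: [0.5794, 0.0617, -0.0104]
ee_rot: [0.706, -0.046, 0.706, 0.045]
contact_force: [-0.7, 2.4, 0.1]
width: 0.0598
clock: 11.7
position: [0.5804, 0.054, -0.0105]
ee_rot: [0.706, -0.045, 0.706, 0.045]
contact_force: [0.7, -0.5, 0.0]
width: 0.06
t 11.8 pos [ 0.5804  0.0541 -0.0105] V [-46.2  48.5] F [-0.1 -0.  -0.7] w 0.0596 q [-0.03  0.47  1.77 -0.    0.9  -0.15]
axes [[-0.0, -0.128, 0.992], [-0.0, 0.992, 0.128], [-1.0, -0.0, -0.0]]
```

View pics/w9.png

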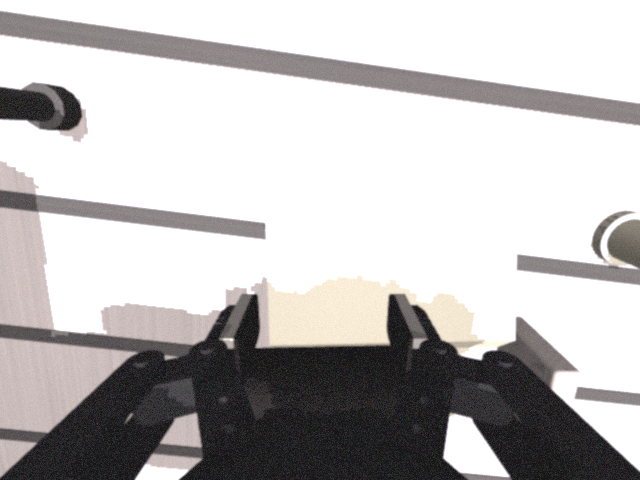

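View pics/s9.png

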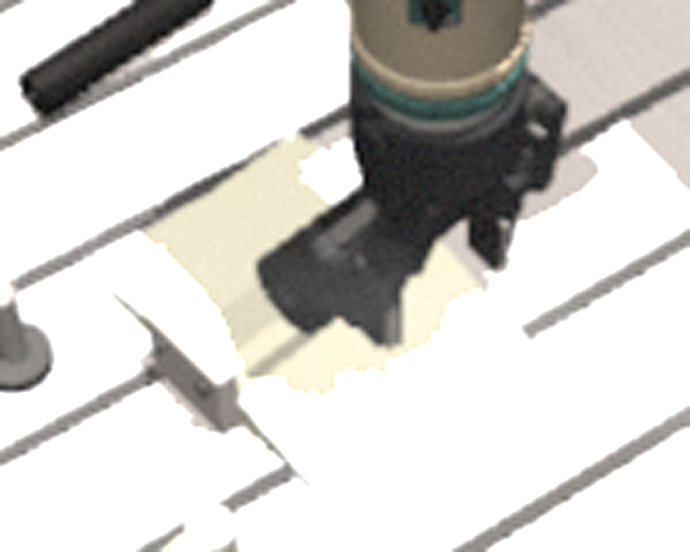

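Run:
```python
from h import *; from rig import manip,eyes
np.set_printoptions(precision=4,suppress=True)
w=eyes.get_image("wrist");P=cloud(w)
for v in(345,348,352,356,360,370,380,390): 
    p=np.median(P[v-1:v+2,290:350].reshape(-1,3),0);print(v,p,w2v(p))
sc=eyes.get_image("scene");P=cloud(sc)
for a in[(280,270),(300,250),(290,300),(310,310)]:
    u,v=int(220+a[0]/4.6),int(210+a[1]/4.6);print(a,P[v,u],w2v(P[v,u]))
```

```text
345 [0.5824 0.0255 0.0152] [-0.0479  0.0199]
348 [0.5823 0.0265 0.0197] [-0.0479  0.021 ]
352 [0.5821 0.0277 0.0241] [-0.0479  0.0222]
356 [0.5819 0.0282 0.0281] [-0.048   0.0226]
360 [0.5822 0.0277 0.0307] [-0.0478  0.0221]
370 [0.5824 0.0265 0.0361] [-0.0477  0.0209]
380 [0.5828 0.024  0.0399] [-0.0477  0.0184]
390 [0.5832 0.0213 0.0434] [-0.0476  0.0156]
(280, 270) [0.6385 0.0084 0.0442] [ 0.0055 -0.0043]
(300, 250) [0.6258 0.0087 0.0492] [-0.0071 -0.0024]
(290, 300) [0.6369 0.0166 0.0258] [0.005 0.004]
(310, 310) [0.6356 0.0311 0.0353] [0.0056 0.0185]
```

Bar equator measured at V y≈22.6 mm, z≈27 mm, so the axis is at y≈0, z≈27 and the bar is seated in the groove. Its near end should be at x≈−103. Now I retreat and go round to that end, turning the tool 90° so the sides of both shut fingertips face the end.

```bash
python3 -m crank '[[0,1,0,0,0,0,6],[0,2.5,0,0,0,0,6],[-2,3,0,0,0,0,6],[-6,3,0,0,0,0,6],[-10,3,0,0,0,0,6]]'
python3 - <<'E'
from h import *; from rig import manip,eyes
np.set_printoptions(precision=4,suppress=True)
d=eyes.get_image("top");cv2.imwrite("pics/t10.png",cv2.convertScaleAbs(cv2.resize(d["color"][130:310,190:430],None,fx=3.3,fy=3.3),alpha=1.5))
s=manip.get_state();show(s);print(go(s,-.15,0,.1))
E
```

```text
clock: 12.52
position: [0.5759, 0.0854, 0.0903]
ee_rot: [0.705, -0.046, 0.706, 0.046]
contact_force: [0.7, 0.3, -0.5]
width: 0.06
t 12.57 pos [0.5798 0.0855 0.0962] V [-42.6  79.8] F [1.6 0.1 2.9] w 0.0602 q [ 0.03  0.36  1.64  0.    1.13 -0.1 ]
axes [[0.01, -0.129, 0.992], [0.0, 0.992, 0.129], [-1.0, -0.001, 0.01]]
(array([ -0.47,  -7.99, -10.72]), array([-0.07,  0.55,  0.04]))
```

View pics/t10.png

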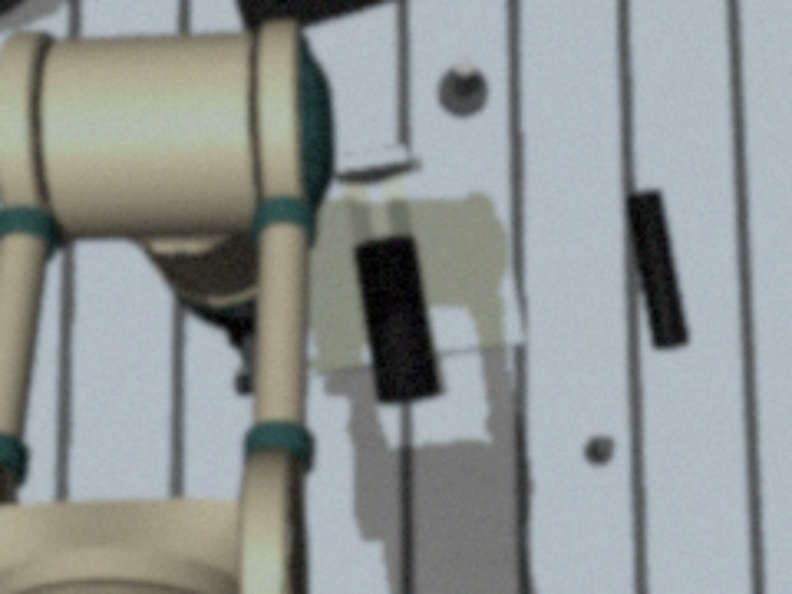

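Top view: the bar lies in the groove from crop (386,240) to (408,398), clear of the plate. Thin bar and screws are unmoved.

```bash
python3 -m crank '[[0,0,-3,-9,0,0,0],[0,-1,-6,-18,0,0,0],[0,-3,-9,-27,0,0,0],[0,-5.5,-12,-36,0,0,0],[0,-8,-12,-45,0,0,0]]';python3 -m crank '[[0,0,0,-10,0,0,0],[0,0,0,-20,0,0,0],[0,0,0,-30,0,0,0],[0,0,0,-40,0,0,0],[0,0,0,-45,0,0,0]]'
cat >> h.py <<'E'
def go2(s,vx,vy,z):
    "tool y = -V x (fingers' sides face the bar end), jaw axis along V y"
    Rt=rot(s["ee_rot"]); p=np.append(v2w(vx,vy),z)
    Xt=np.array([0,0,-1.]);Yt=-np.append(VX,0);Zt=np.cross(Xt,Yt)
    Rg=R.from_matrix(np.stack([Xt,Yt,Zt],1))
    return (Rt.inv().apply(p-s["position"])*100).round(2),np.degrees((Rt.inv()*Rg).as_rotvec()).round(2)
E
python3 - <<'E'
from h import *; from rig import manip,eyes
np.set_printoptions(precision=4,suppress=True)
w=eyes.get_image("wrist");cv2.imwrite("pics/w11.png",cv2.convertScaleAbs(w["color"],alpha=1.6));pickle.dump(w,open("pics/w11.pkl","wb"))
s=manip.get_state();show(s);print(go2(s,-.14,0,-.013))
P=cloud(w);m=(P[...,2]>s["position"][2]+.005)&(w["z_map"]>0)&(np.abs(P[...,0]-s["position"][0])<.03)&(np.abs(P[...,1]-s["position"][1])<.03);p=P[m];v,u=np.nonzero(m)
for k in np.argsort(p[:,2])[:60:10]:print(u[k],v[k],p[k]-s["position"])
E
```

```text
clock: 13.2
position: [0.4647, -0.01, 0.0894]
ee_rot: [0.633, -0.313, 0.634, 0.314]
contact_force: [2.0, -0.6, -0.3]
width: 0.0001
clock: 13.82
position: [0.4676, -0.0097, 0.0895]
ee_rot: [0.466, -0.532, 0.466, 0.532]
contact_force: [0.3, 0.2, 0.4]
width: -0.0003
t 13.88 pos [ 0.4676 -0.0097  0.0895] V [-166.3   -0. ] F [ 0.2 -0.6  0.7] w 0.0001 q [-0.17  0.21  1.89  0.    1.05 -1.87]
axes [[0.0, -0.991, -0.133], [0.0, -0.133, 0.991], [-1.0, -0.0, 0.0]]
(array([10.25, -2.63, -0.01]), array([0.17, 0.01, 0.  ]))
331 289 [-0.0106  0.0032  0.0386]
322 289 [-0.0104 -0.0009  0.0392]
313 289 [-0.0102 -0.0051  0.0399]
323 289 [-0.0109 -0.0006  0.0402]
318 290 [-0.0103 -0.0028  0.0406]
323 291 [-0.0103 -0.0005  0.041 ]
```

View pics/w11.png

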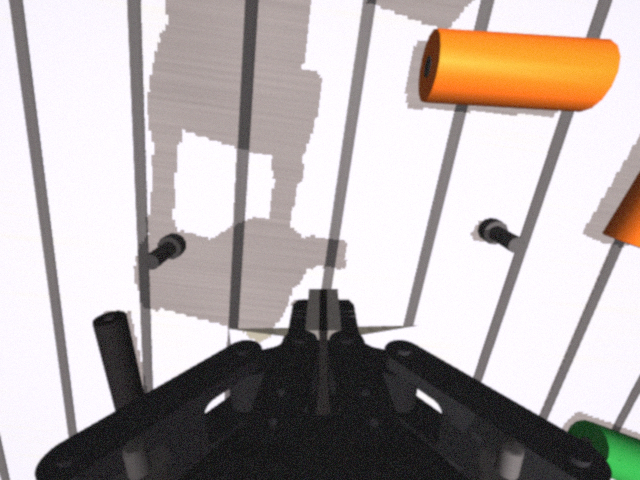

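```bash
python3 -m crank '[[3,0,0,0,0,0,0],[6,-0.5,0,0,0,0,0],[8,-1,0,0,0,0,0],[9.5,-1.5,0,0,0,0,0],[10.5,-1.5,0,0,0,0,0]]'
python3 - <<'E'
from h import *; from rig import manip,eyes
np.set_printoptions(precision=4,suppress=True)
w=eyes.get_image("wrist");cv2.imwrite("pics/w12.png",cv2.convertScaleAbs(w["color"],alpha=1.6))
sc=eyes.get_image("scene")
cv2.imwrite("pics/s12.png",cv2.convertScaleAbs(cv2.resize(sc["color"][190:310,240:400],None,fx=4.6,fy=4.6,interpolation=cv2.INTER_CUBIC),alpha=1.6,beta=10))
s=manip.get_state();show(s);print(go2(s,-.114,0,-.017))
for d in(w,sc):
  P=cloud(d);c=s["position"];m=(P[...,2]>.005)&(P[...,2]<.1)&(d["z_map"]>0)&(np.abs(P[...,0]-c[0])<.018)&(np.abs(P[...,1]-c[1])<.02);p=P[m];v,u=np.nonzero(m)
  for k in np.argsort(p[:,2])[:60:12]:print(u[k],v[k],p[k],w2v(p[k]))
P=cloud(sc);m=(sc["color"].max(-1)<60)&(P[...,2]>.02)&(P[...,2]<.055);q=(P[m][:,:2]-VO)@np.stack([VX,VY],1);k=np.abs(q[:,1])<.02;k&=q[:,0]>-.12;print("bar x range",np.percentile(q[k][:,0],[1,5,95,99]))
E
```

```text
clock: 14.5
position: [0.4831, -0.0084, -0.016]
ee_rot: [-0.467, 0.531, -0.467, -0.531]
contact_force: [0.3, -0.1, 0.4]
width: 0.0002
t 14.6 pos [ 0.4819 -0.0085 -0.0162] V [-152.    -0.6] F [ 0.7  0.6 -0.6] w -0.0004 q [-0.16  0.36  2.   -0.    0.78 -1.86]
axes [[-0.002, -0.992, -0.128], [0.0, -0.128, 0.992], [-1.0, 0.002, 0.0]]
(array([ 0.07, -3.8 ,  0.07]), array([-0.14,  0.03, -0.11]))
318 289 [ 0.4735 -0.0111  0.022 ] [-0.1606 -0.0022]
311 289 [ 0.4733 -0.0144  0.0233] [-0.1613 -0.0054]
333 289 [ 0.4716 -0.0044  0.0241] [-0.1616  0.0048]
330 289 [ 0.4716 -0.0058  0.0245] [-0.1618  0.0034]
310 290 [ 0.473  -0.0148  0.025 ] [-0.1616 -0.0058]
340 242 [0.4727 0.0019 0.0056] [-0.1598  0.0108]
332 239 [ 0.4939 -0.0016  0.0291] [-0.1392  0.0046]
339 236 [0.4773 0.0023 0.0323] [-0.1551  0.0106]
331 234 [ 0.4902 -0.0111  0.0347] [-0.1441 -0.0043]
334 236 [0.4902 0.0003 0.0396] [-0.1426  0.0069]
bar x range [-0.1018 -0.0969  0.0053  0.0073]
```

View pics/w12.png

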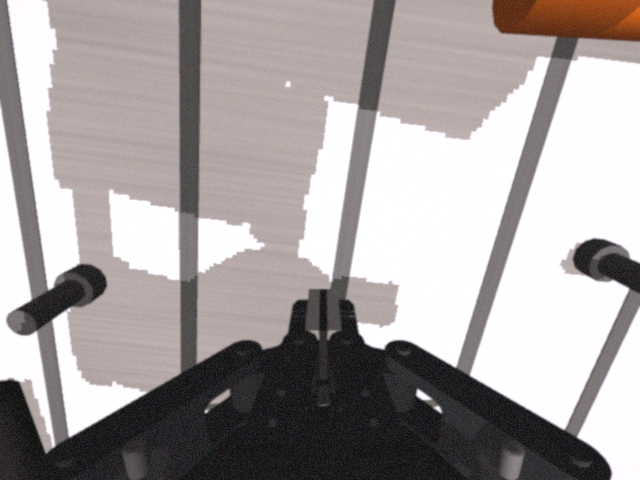

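View pics/s12.png

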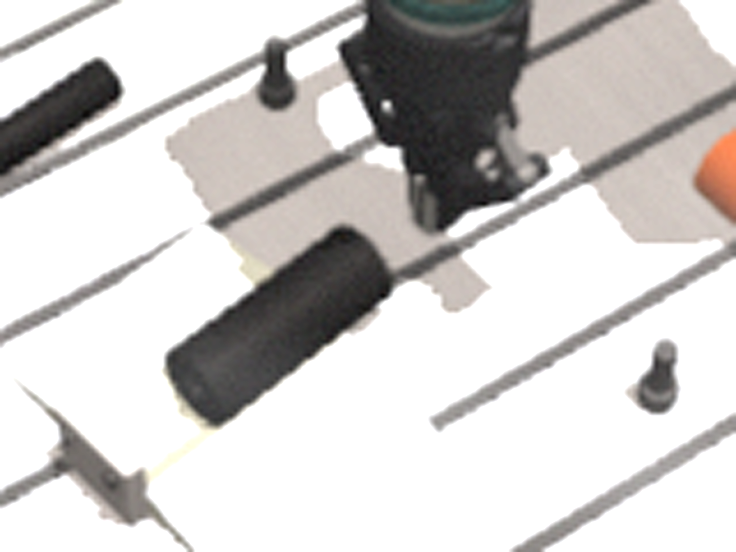

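Tips are at z≈0.02 and centred on the groove, with the bar's end about 39 mm ahead. Approach now.

```bash
python3 -m crank '[[0,-1,0,0,0,0,0],[0,-1.9,0,0,0,0,0],[0,-2.6,0,0,0,0,0],[0,-3.1,0,0,0,0,0],[0,-3.5,0,0,0,0,0]]';python3 -m crank '[[0,-0.3,0,0,0,0,0],[0,-0.6,0,0,0,0,0],[0,-0.9,0,0,0,0,0],[0,-1.2,0,0,0,0,0],[0,-1.5,0,0,0,0,0]]'
python3 - <<'E'
from h import *; from rig import manip,eyes
np.set_printoptions(precision=4,suppress=True)
sc=eyes.get_image("scene")
cv2.imwrite("pics/s13.png",cv2.convertScaleAbs(cv2.resize(sc["color"][190:310,240:400],None,fx=4.6,fy=4.6,interpolation=cv2.INTER_CUBIC),alpha=1.6,beta=10))
s=manip.get_state();show(s);print(go2(s,-.066,0,s["position"][2]))
P=cloud(sc);m=(sc["color"].max(-1)<60)&(P[...,2]>.02)&(P[...,2]<.055);q=(P[m][:,:2]-VO)@np.stack([VX,VY],1);k=np.abs(q[:,1])<.02;k&=q[:,0]>-.12;print("bar x range",np.percentile(q[k][:,0],[1,5,95,99]))
E
```

```text
clock: 15.22
position: [0.5176, -0.0043, -0.0154]
ee_rot: [-0.467, 0.531, -0.467, -0.531]
contact_force: [0.4, 0.2, 0.3]
width: 0.0001
clock: 15.85
position: [0.5324, -0.0023, -0.0155]
ee_rot: [0.467, -0.531, 0.467, 0.531]
contact_force: [-2.3, -1.0, 0.7]
width: 0.0002
t 15.9 pos [ 0.5331 -0.0023 -0.0154] V [-100.4   -1.2] F [-0.1  1.3 -1.5] w -0.0001 q [-0.13  0.42  1.89  0.    0.83 -1.83]
axes [[0.001, -0.992, -0.128], [-0.0, -0.128, 0.992], [-1.0, -0.001, -0.0]]
(array([ 0.  , -3.44,  0.13]), array([-0.15, -0.01,  0.05]))
bar x range [-0.096  -0.0894  0.0194  0.0207]
```

View pics/s13.png

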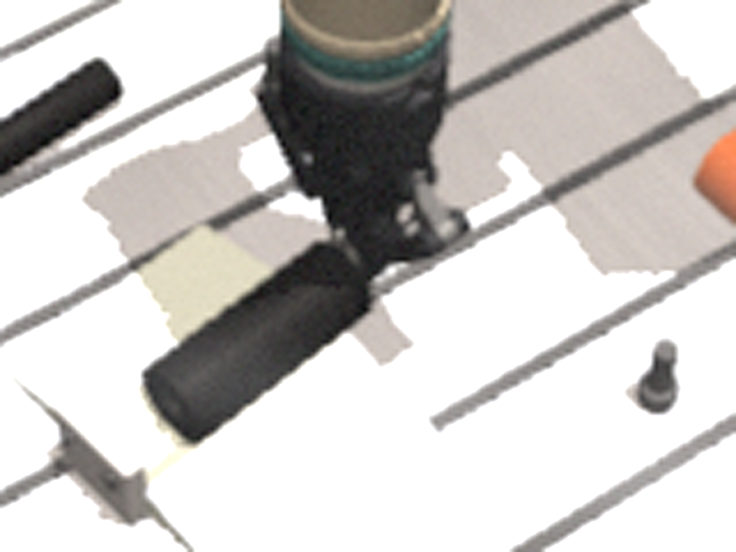

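```bash
python3 -m crank '[[0,-0.3,0,0,0,0,0],[0,-0.6,0,0,0,0,0],[0,-0.9,0.05,0,0,0,0],[0,-1.2,0.1,0,0,0,0],[0,-1.5,0.1,0,0,0,0]]';python3 -m crank '[[0,-0.3,0,0,0,0,0],[0,-0.6,0,0,0,0,0],[0,-0.9,0,0,0,0,0],[0,-1.1,0,0,0,0,0],[0,-1.3,0,0,0,0,0]]'
python3 - <<'E'
from h import *; from rig import manip,eyes
np.set_printoptions(precision=4,suppress=True)
sc=eyes.get_image("scene")
cv2.imwrite("pics/s14.png",cv2.convertScaleAbs(cv2.resize(sc["color"][190:310,240:400],None,fx=4.6,fy=4.6,interpolation=cv2.INTER_CUBIC),alpha=1.6,beta=10))
s=manip.get_state();show(s);print(go2(s,-.066,0,s["position"][2]))
E
```

```text
clock: 16.52
position: [0.5473, 0.0004, -0.0154]
ee_rot: [-0.467, 0.531, -0.467, -0.531]
contact_force: [-1.4, -1.5, 0.0]
width: 0.0001
clock: 17.15
position: [0.5599, 0.0023, -0.0154]
ee_rot: [0.467, -0.531, 0.467, 0.531]
contact_force: [-1.4, -0.8, -0.8]
width: -0.0001
t 17.2 pos [ 0.5604  0.0023 -0.0154] V [-72.8  -0.2] F [-1.3 -0.6  0.3] w -0.0001 q [-0.12  0.45  1.83  0.    0.87 -1.82]
axes [[0.0, -0.992, -0.128], [0.0, -0.128, 0.992], [-1.0, -0.001, -0.0]]
(array([ 0.  , -0.68,  0.02]), array([-0.15, -0.  ,  0.03]))
```

View pics/s14.png

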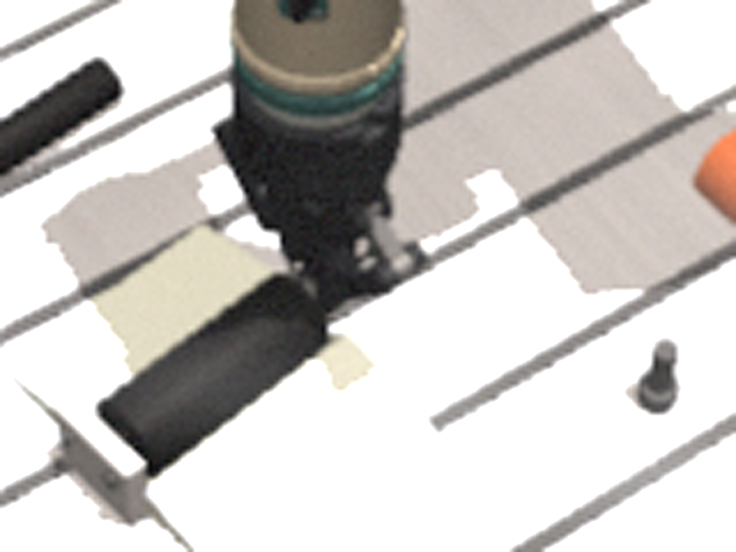

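The bar's end is just short of the plate, about 7 mm by the estimate. From here I creep and watch the force.

```bash
python3 -m crank '[[0,-0.15,0,0,0,0,0],[0,-0.3,0,0,0,0,0],[0,-0.4,0,0,0,0,0],[0,-0.5,0,0,0,0,0]]';python3 -m crank '[[0,-0.1,0,0,0,0,0]]';python3 -m crank '[[0,-0.1,0,0,0,0,0]]'
```

```text
clock: 17.7
position: [0.5647, 0.0029, -0.0154]
ee_rot: [0.467, -0.531, 0.467, 0.531]
contact_force: [-0.6, 0.1, 0.4]
width: 0.0002
clock: 17.82
position: [0.5657, 0.0031, -0.0154]
ee_rot: [0.467, -0.531, 0.467, 0.531]
contact_force: [-2.0, 0.3, 0.4]
width: 0.0
clock: 17.95
position: [0.5667, 0.0032, -0.0154]
ee_rot: [0.467, -0.531, 0.467, 0.531]
contact_force: [-1.7, -0.2, -0.4]
width: -0.0004
```

```bash
for i in 1; do python3 -m crank '[[0,-0.1,0,0,0,0,0]]';python3 -m crank '[[0,-0.1,0,0,0,0,0]]'; done
python3 - <<'E'
from h import *; from rig import manip,eyes
sc=eyes.get_image("scene")
cv2.imwrite("pics/s15.png",cv2.convertScaleAbs(cv2.resize(sc["color"][250:310,240:320],None,fx=9,fy=9,interpolation=cv2.INTER_CUBIC),alpha=1.4,beta=10))
t=eyes.get_image("top")
cv2.imwrite("pics/t15.png",cv2.convertScaleAbs(cv2.resize(t["color"][160:250,270:350],None,fx=6.5,fy=6.5,interpolation=cv2.INTER_CUBIC),alpha=1.4,beta=10))
s=manip.get_state();show(s)
E
```

```text
clock: 18.08
position: [0.5676, 0.0033, -0.0155]
ee_rot: [0.467, -0.531, 0.467, 0.531]
contact_force: [-3.8, 0.1, 0.4]
width: -0.0001
clock: 18.2
position: [0.5676, 0.0033, -0.0155]
ee_rot: [0.466, -0.53, 0.467, 0.532]
contact_force: [-5.7, -0.1, 3.8]
width: 0.0001
t 18.3 pos [ 0.5675  0.0034 -0.0155] V [-65.5  -0.1] F [-5.1 -0.3  2.6] w -0.0001 q [-0.12  0.46  1.81 -0.    0.88 -1.82]
axes [[-0.002, -0.992, -0.128], [-0.0, -0.128, 0.992], [-1.0, 0.002, 0.0]]
```

View pics/s15.png

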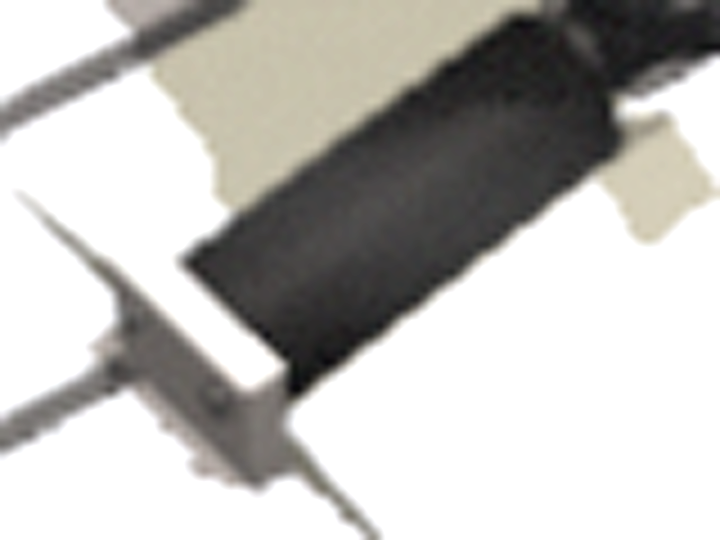

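View pics/t15.png

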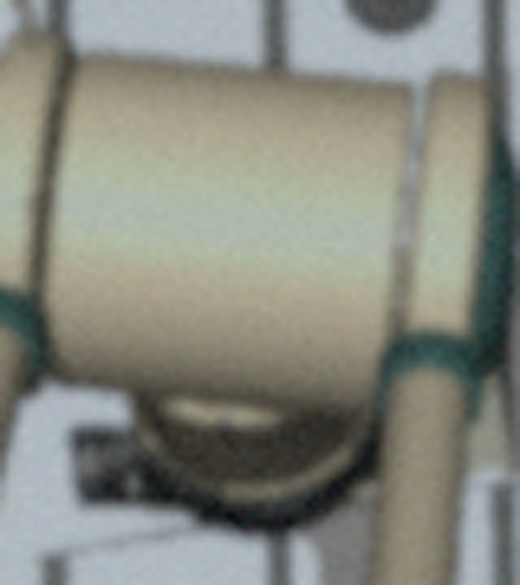

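The tool stopped at V x = −65.5 (−66 expected), the force rose to 5 N, and the bar touches the plate in the picture. I'll back straight off, rise, and check.

```bash
python3 -m crank '[[0,0.1,0,0,0,0,0],[0,0.3,0,0,0,0,0],[0,1,0,0,0,0,0],[0,2.5,0,0,0,0,0],[0,4.5,0,0,0,0,0]]';python3 -m crank '[[0,1.5,0,0,0,0,0],[-2,3,0,0,0,0,0],[-6,4,0,0,0,0,0],[-10,5,0,0,0,0,0],[-12,6,0,0,0,0,0]]';python3 -m crank '[[0,4,0,0,0,0,0],[0,8,0,0,0,0,0],[0,12,0,0,0,0,0],[0,12,0,0,0,0,0]]'
python3 - <<'E'
from h import *; from rig import manip,eyes
np.set_printoptions(precision=4,suppress=True)
sc=eyes.get_image("scene");t=eyes.get_image("top")
cv2.imwrite("pics/s16.png",cv2.convertScaleAbs(cv2.resize(sc["color"][190:340,210:400],None,fx=4,fy=4,interpolation=cv2.INTER_CUBIC),alpha=1.4,beta=10))
cv2.imwrite("pics/t16.png",cv2.convertScaleAbs(cv2.resize(t["color"][130:310,190:430],None,fx=3.3,fy=3.3,interpolation=cv2.INTER_CUBIC),alpha=1.5))
cv2.imwrite("pics/t16z.png",cv2.convertScaleAbs(cv2.resize(t["color"][160:250,270:350],None,fx=6.5,fy=6.5,interpolation=cv2.INTER_CUBIC),alpha=2))
s=manip.get_state();show(s)
P=cloud(t);q=(P[...,:2]-VO)@np.stack([VX,VY],1)
m=(t["color"].max(-1)<60)&(np.abs(q[...,0])<.09)&(np.abs(q[...,1])<.04)&(P[...,2]>.02)
print("bar V x",np.percentile(q[m][:,0],[1,50,99]),"y",np.percentile(q[m][:,1],[1,50,99]),"z",np.percentile(P[m][:,2],[50,95]))
E
```

```text
clock: 18.92
position: [0.5234, -0.0026, -0.0154]
ee_rot: [-0.467, 0.531, -0.467, -0.531]
contact_force: [-0.2, 0.1, 0.1]
width: 0.0002
clock: 19.55
position: [0.4651, -0.0104, 0.1068]
ee_rot: [-0.468, 0.532, -0.466, -0.53]
contact_force: [0.0, 0.2, -0.8]
width: 0.0001
clock: 20.05
position: [0.3418, -0.025, 0.1042]
ee_rot: [0.467, -0.53, 0.468, 0.531]
contact_force: [0.5, -0.5, -0.2]
width: 0.0003
t 20.15 pos [ 0.3461 -0.0257  0.105 ] V [-288.9    0. ] F [ 1.2 -0.   0.1] w -0.0005 q [-0.28  0.01  2.08  0.    1.05 -1.97]
axes [[0.003, -0.992, -0.127], [-0.001, -0.127, 0.992], [-1.0, -0.002, -0.001]]
bar V x [-0.0543 -0.0017  0.0551] y [-0.0198  0.0008  0.0217] z [0.0459 0.0509]
```

View pics/s16.png

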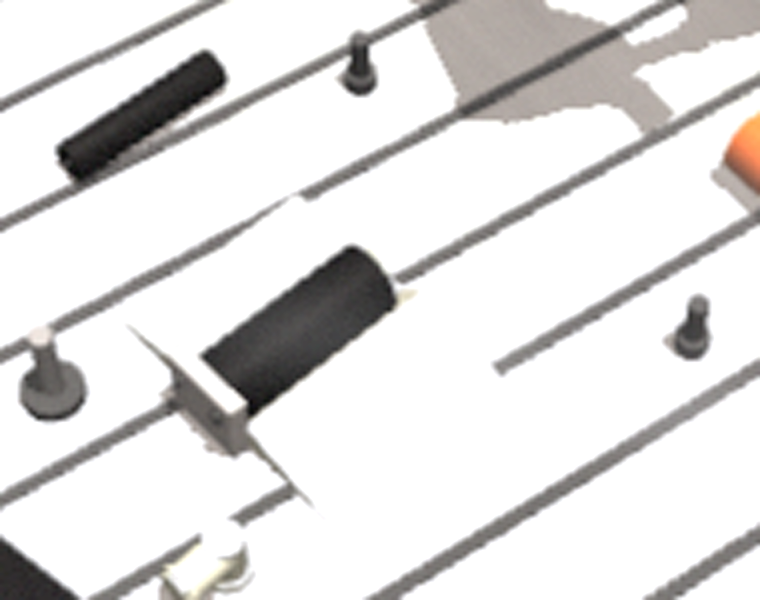

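View pics/t16.png

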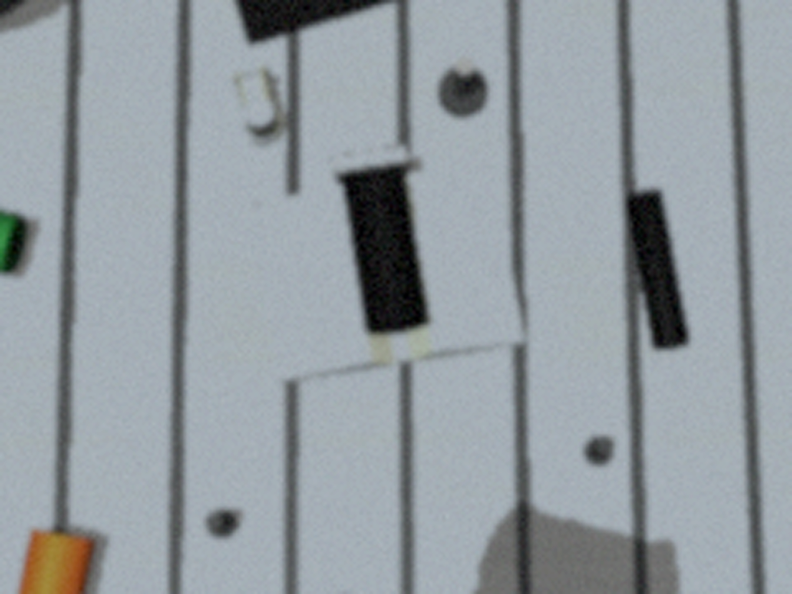

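View pics/t16z.png

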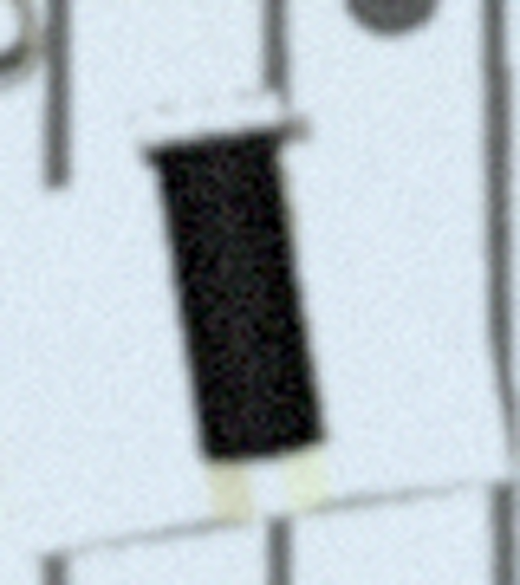

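The bar spans V x −54 to +55 with its axis at y≈1 mm, flush on the plate. The thin bar, screws, elbow and post are at the same pixels as at the start, and the tool is clear. Handing in.

```bash
python3 -c "
from rig import manip
print(manip.sign_off())"
```

```text
the job is handed in; nothing more can be done
None
```

The thick bar is in the V-block groove with its end against the stop plate, and the job was handed in at about 20 s of the 51 s allowed.

**What I did:** I pushed the bar by its side with two fingertips along the bench, up the left ramp and over the crest. It dropped into the groove at centre x ≈ −48 mm and seated at y ≈ 0, z ≈ 27 mm. I then pushed its near end with the shut fingertips until it stopped against the plate. The contact force rose from about 2 N to 5–6 N there. After that I backed straight off.

**Last checks:**
- **Bar:** In the top view it spans x = −54 to +55 mm in the V-block's frame, with its axis within 1 mm of the groove's middle. No gap to the plate is visible in either view.
- **Robot:** The arm is well clear of the bar and the contact force is near zero.
- **Bystanders:** The thin bar, both screws, the elbow and the post are at the same pixels as at the start. I did not measure the collar and driver again, but the arm never worked near them.

**One disagreement:** The real fingertips sit about 38–48 mm above the reported TCP, depending on the opening. Because of this, the first side push passed over the bar without touching it. I then set heights from the camera depth, and this caused no harm.

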